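Put a used prism bar away in the lever-lid collecting box

TASK

The prism bar with the red ends has been used: take it out of the rack, lay it flat on the green mat and let go, then take it again by a grip that leaves its ends free and lay it flat in the blue cradle of the collecting box, letting go while the lid is held open by its lever. Raise the lid with the black knob lever, pressed right down until the lid tips past upright and stays; when the bar is in, lift the knob back up and let go so that the lid falls shut. Never touch the lid itself, with hand or bar, never drop the bar, and leave the yellow bar, the bottle and the dish as they are.

Things in the scene. Friction and masses are not known exactly. Their poses are not given: they have to be found in the camera images.
- red_bar_center (a point): Centre of the used prism bar: 190 mm long, about 120 g; red handle 22 x 14 x 62 mm, then black-railed clear part 30 mm wide, 16 mm thick, 128 mm long, ending in a red cap. Own z runs along it from handle to cap, x across its width, y through its thickness. Starts upright, handle down 40 mm deep in a rack slot, centre 105 mm and top 200 mm over the table.
- yellow_bar_center (a point): Centre of a second, clean prism bar, the same but with yellow handle and cap, upright in the rack; must stay there.
- rack: Grey rack block fixed to the table, 66 x 136 x 50 mm (own x, y, z), origin at the centre of its underside; three slots of 25 x 17 mm, 40 mm deep, along its y at -40, 0 and +40 mm, the middle one empty; the bars' width lies along the rack's x.
- mat: Green mat fixed on the table, 110 x 220 mm (own x, y), 4 mm thick, rubbery; origin at the centre of its underside.
- box: White and grey collecting box fixed to the table, 130 x 240 x 80 mm (own x, y, z), walls 4 mm, inner floor 20 mm over the table, origin at the centre of its underside. The blue lid is hinged at the +y end (22 mm thick tower beyond it); the lever sticks out of a 30 mm thick, 94 mm high grey housing at the -y end.
- trough (a point): Where the bar's centre belongs: middle of the blue cradle in the box, 40 mm over the table, axes as the box's; cradle along y. Two saddles 76 mm long (40 to 116 mm either side), top 32 mm over the table, cheeks to 44 mm, 38 mm apart: no room for fingers there. Between the saddles 80 mm are free to the floor over the box's width. Either end may point to the hinge; 20 mm play along y.
- lid (a joint): Opening angle of the lid in rad: 0 shut, 1.57 upright, 1.92 fully open, leaning back past upright, where its own weight keeps it. A plate 138 x 244 mm, upper face 93 mm over the table when shut, moved only through the lever; short of upright it falls shut by itself in a second or so.
- lever (a joint): Lever angle, rad: 0 up (lid shut), grows as the knob is pressed, stop at 0.67; the lid turns 2.86 times as far. Past 0.55 the lid tips over upright and the lever goes to its stop and stays; let go before, it springs up. Pressing takes 3 to 10 N at the knob (more when fast). To shut, lift the knob (1 to 3 N) some 25 mm or more; let go, it then rises by itself and the lid shuts.
- knob (a point): Centre of the black ball knob, 30 mm across, on the end of the 10 mm steel lever rod, 100 mm from the lever's pivot; 109 mm over the table when up, 44 mm when held down (rod 0.35 rad above level, then 0.32 below). Swings in the vertical plane along the box's y, on an arc about the pivot.
- lever_pivot (a point): Pivot axis of the lever (along the box's x), 75 mm over the table, 134 mm from the box's centre toward its -y end.
- gel_bottle: White bottle with blue cap, 52 mm across, 130 mm high, standing; origin at the centre of its underside. Leave alone.
- steel_dish: Small round steel dish, 90 mm across, 35 mm high; origin at the centre of its underside. Leave alone.

How it is judged:
By the outcome, as a careful person would: the job done as asked, in the order asked, and still so for the second after the job is handed in, with the robot touching nothing.
It also fails if it takes over 69 s, if anything falls off the work surface, if the arm or the gripper's body presses on something with over 40 N, if the wrist force passes 120 N, or if a joint passes its speed limit or range.

ROBOT

A 6-joint arm with a two-finger parallel gripper is mounted at the origin on the work surface. World frame = base frame: x ahead of the robot, y to its left, z up, the work surface at z = 0. Lengths are in m, angles in rad, forces in N, time in s.
With the tool pointing down it reaches from about 0.375 to 0.9 m from the base axis. Payload 3.1 kg.
Tool frame: the origin (TCP) lies on the centre line of the jaws, within the pads' length; the fingertips stand tip_reach ahead of it and the grasp point (between the pads) lies 3 mm ahead of it (tip_reach is the distance from the TCP to the fingertips, in m); z points along the fingers, x is the direction in which the jaws open and shut, and the axes are right-handed (so a half turn about z gives the same grasp; the last joint's range is limited). The gripper opens to 87 mm and grips with 3 to 60 N. Pads are 19 mm wide; open, the fingers measure 117 mm over their backs; the gripper's body (75 mm by 190 mm) begins 51 mm behind the grasp point.
Start: joints at [-1.389, 0.527, 1.433, -0, 1.181, -0.178], TCP at [0.22, -0.585, 0.245] pointing down, gripper open.
Joint ranges: [-3.08, 3.08], [-0.75, 2.2], [0.22, 2.44], [-1.43, 4.57], [0, 2.65], [-2.85, 2.85]. Speed limits (rad/s): [2.79, 2.79, 3.14, 3.14, 3.14, 3.14].

INTERFACE

Orientations are given as a 3x3 rotation matrix whose columns are the frame's x, y, z axes.
In Python, from workcell import read_state, snapshot, sign_off, tip_reach gives the robot as it stands.
- The arm moves only by the tool jog_arm, never from a script. Its argument "deltas" is a list of rows, each an object with "linear": the shift along the world's x, y, z in mm, a list of three; "rotation": the turn, a rotation vector about the world's x, y, z in degrees, a list of three; "fingers": the gripper command: -1 is fully open, 1 is shut, values between are in proportion. A call has 1 to 12 rows; each row shifts and turns the commanded pose from where the row before left it; what a row does not reach is not made up. A row lasts 1/12 s, in which the tool goes at most 41.7 mm and 7.16 degrees, less where a joint would pass 70% of its speed; a pose out of reach is approached as far as the arm can. A call with a gripper value outside its range is refused whole. The fingers move at their own pace and stop on an object; "newtons" is the grip in N (left out, the last holds). Time passes only in rows, so rows that do not move let the fingers close. It gives the time, the measured TCP pose, the force and the opening at its end, in the units of the state.
- read_state(): the state, without advancing time (a new reading comes with each control period).
- snapshot(name): name is "scene" or "top"; returns a dict with "color" (420x560x3 uint8, red, green, blue), "K" (3x3 intrinsics, pixels), "world_from_camera" (4x4, takes a point from camera to world coordinates). Camera axes: x right, y up, looking along -z (the intrinsics and any distortion apply to the point x, -y, -z); pixel columns grow to the right and rows downward; lengths in m; the calibration is good to about 2 mm. A picture is of the moment at which its call begins. There is no depth.
- sign_off(): hands the job in, once; it reports no verdict.
The state is a dict: "time_s": time; "qpos": joint angles; "qvel": joint speeds; "joint_torque": joint torques, N m; "tool_pos": TCP position; "ee_rot": TCP orientation; "wrist_force": force on the tool from outside, world axes, zero at the start; "moment": the same for the moment, N m; "grip_width": finger opening in m.
Only numpy, scipy, OpenCV 4.12 (cv2) and the standard library are available. Lean on these libraries where they do the work, as an engineer would, in place of code of your own. Each camera call takes 0.05 s, during which the arm holds its last target.

## Working session

There is one attempt and no reset: what is moved stays moved. The work goes in short steps, Python scripts to look and compute and a tool call to move; the robot and the scene stay as the last step left them, time stands still between calls to the robot, and variables do not carry over. Pictures are saved under pics/ and viewed, and the job is handed in when it is done.

Besides the shell and the picture viewer there is one more tool, called after "Request:" by a JSON object that holds its "name" and its "arguments". jog_arm: Moves the arm, as the interface text tells. Its arguments: {"type":"object","properties":{"deltas":{"type":"array"},"newtons":{"type":"number"}},"required":["deltas"]}

```bash
ls; mkdir -p pics
python3 - <<'E'
from workcell import *
import cv2,numpy as np
print(read_state(), tip_reach)
for n in("scene","top"):
    s=snapshot(n); cv2.imwrite(f"pics/{n}0.png",s["color"][:,:,::-1]); print(s["K"],s["world_from_camera"], s.keys())
E
```

```text
pics
{'time_s': 0.0, 'qpos': array([-1.38950067e+00,  5.28453317e-01,  1.43392568e+00, -1.22834256e-05,
        1.18138682e+00, -1.78505956e-01]), 'qvel': array([ 0.0017801 , -0.00097791, -0.00199715,  0.00205695, -0.00072335,
       -0.00048564]), 'joint_torque': array([-1.55799266e-04, -4.40039563e+01, -1.76589775e+01,  6.32778229e-02,
        5.82661398e-02, -1.69310256e-04]), 'tool_pos': array([ 0.21994873, -0.5842749 ,  0.24357204]), 'ee_rot': array([[ 3.52092502e-01, -9.35965121e-01, -4.03007383e-04],
       [-9.35962760e-01, -3.52092533e-01,  2.13549524e-03],
       [-2.14064495e-03, -3.74691961e-04, -9.99997639e-01]]), 'wrist_force': array([0.1325539 , 0.7239127 , 0.53026589]), 'moment': array([-0.00497388,  0.00645262, -0.01473249]), 'grip_width': 0.0867549622950717} 0.022
[[383.29098642   0.         283.21349505]
 [  0.         383.29098642 214.58342539]
 [  0.           0.           1.        ]] [[ 0.75232308 -0.41432511  0.51219595  1.11547451]
 [ 0.65844756  0.44767438 -0.60500782 -0.58199707]
 [ 0.02137293  0.79241552  0.60960712  0.67175149]
 [ 0.          0.          0.          1.        ]] dict_keys(['color', 'K', 'world_from_camera'])
[[516.4310428    0.         278.76061643]
 [  0.         516.4310428  208.84281322]
 [  0.           0.           1.        ]] [[ 0.01288052  0.99755239 -0.06872641  0.55112666]
 [-0.99990723  0.01254549 -0.00530419  0.00342626]
 [-0.004429    0.06878836  0.99762144  1.17077624]
 [ 0.          0.          0.          1.        ]] dict_keys(['color', 'K', 'world_from_camera'])
```

View pics/scene0.png

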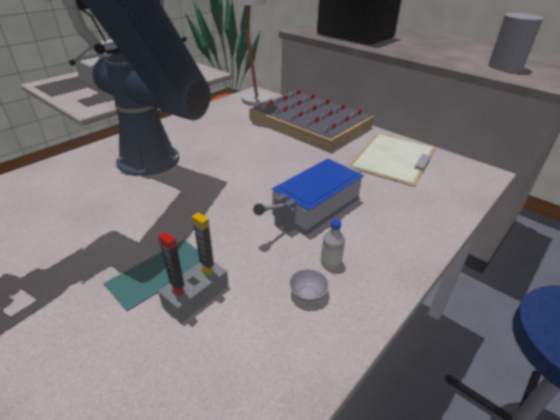

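View pics/top0.png

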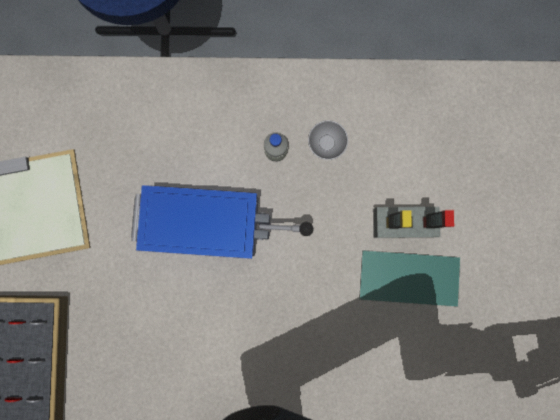

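The scene view shows the rack (about 195,285) with the red bar on its left, the mat behind it, and the box with its lever pointing toward the rack. In the top view the lid centre is about (197,222), the knob (306,228), the red cap (448,218), the yellow cap (407,219) and the mat about (410,278). I'll measure on enlarged crops.

Run:
```python
import cv2
t=cv2.imread("pics/top0.png")
cv2.imwrite("pics/t_rack.png",cv2.resize(t[180:320,345:475],None,fx=4.28,fy=4.28,interpolation=cv2.INTER_CUBIC))
cv2.imwrite("pics/t_box.png",cv2.resize(t[170:275,125:325],None,fx=4,fy=4,interpolation=cv2.INTER_CUBIC))
s=cv2.imread("pics/scene0.png")
cv2.imwrite("pics/s_rack.png",cv2.resize(s[200:330,95:245],None,fx=4,fy=4,interpolation=cv2.INTER_CUBIC))
```

```text
(no output)
```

View pics/t_rack.png

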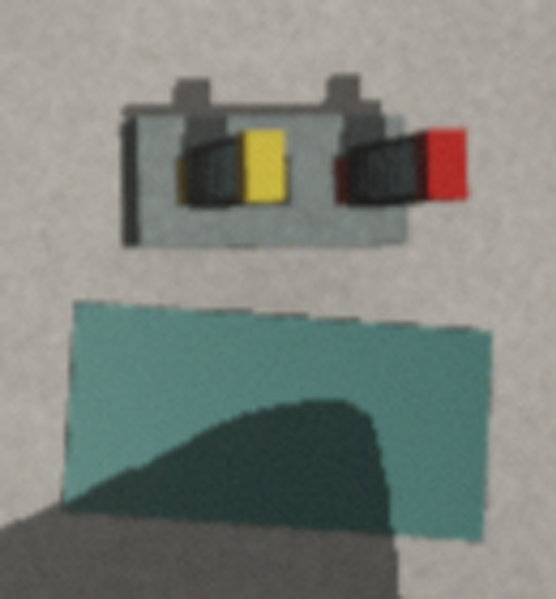

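View pics/t_box.png

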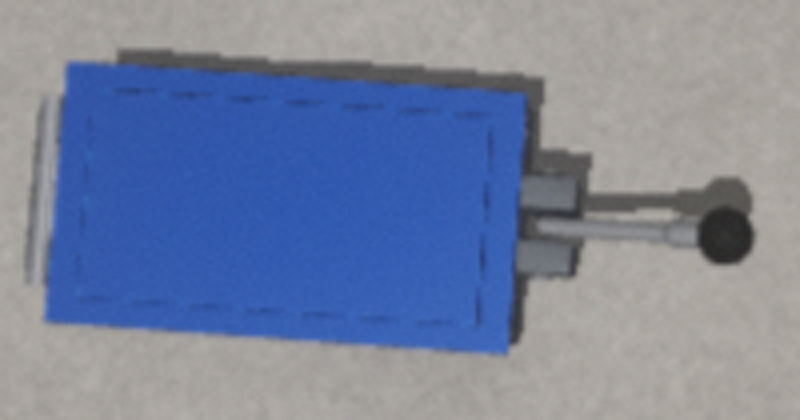

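View pics/s_rack.png

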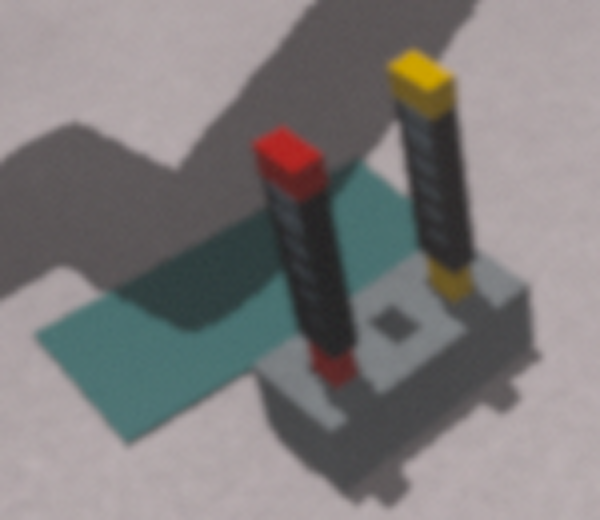

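```bash
cat > h.py <<'E'
import cv2,numpy as np
from workcell import *
def px2w(s,uv,z):
    K,T=s["K"],s["world_from_camera"]
    uv=np.atleast_2d(np.array(uv,float))
    d=np.c_[(uv[:,0]-K[0,2])/K[0,0],-(uv[:,1]-K[1,2])/K[1,1],-np.ones(len(uv))]@T[:3,:3].T
    o=T[:3,3]; k=(z-o[2])/d[:,2]
    return o+d*k[:,None]
def w2px(s,p):
    K,T=s["K"],s["world_from_camera"]
    c=(np.atleast_2d(p)-T[:3,3])@T[:3,:3]; q=np.c_[c[:,0],-c[:,1],-c[:,2]]@K.T
    return q[:,:2]/q[:,2:]
E
python3 - <<'E'
from h import *
np.set_printoptions(precision=4,suppress=True)
s=snapshot("top"); sc=snapshot("scene")
f=4.28
R=lambda l:[( (u+.5)/f-.5+345,(v+.5)/f-.5+180) for u,v in l]
B=lambda l:[( (u+.5)/4-.5+125,(v+.5)/4-.5+170) for u,v in l]
def rep(n,p):
    c=p.mean(0); print(n,p[:,:2].tolist() and np.round(p[:,:2],4).tolist(),"c",c,"sides",[round(np.linalg.norm(p[i]-p[(i+1)%len(p)]),4) for i in range(len(p))],
      "ang",[round(np.degrees(np.arctan2(*(p[(i+1)%len(p)]-p[i])[[1,0]])),1) for i in range(len(p))])
rep("rack",px2w(s,R([(137,114),(408,116),(406,246),(137,246)]),.05))
rep("mat",px2w(s,R([(75,302),(492,331),(482,542),(64,512)]),.004))
rep("red",px2w(s,R([(428,129),(467,129),(467,200),(428,200)]),.2))
rep("yel",px2w(s,R([(246,129),(285,129),(285,203),(244,203)]),.2))
rep("lid",px2w(s,B([(67,62),(527,95),(508,354),(46,321)]),.093))
print("knob",px2w(s,B([(725,236)]),.109))
def r2(s,l,x0,y0): return [((u+.5)/4-.5+x0,(v+.5)/4-.5+y0) for u,v in l]
rep("red scene",px2w(sc,r2(sc,[(281,127),(324,158),(297,174),(255,146)],95,200),.2))
# segment
for n,ss,z in(("top",s,.2),("scene",sc,.2)):
    hsv=cv2.cvtColor(ss["color"],cv2.COLOR_RGB2HSV)
for nm,lo,hi,z in(("mat",(75,60,30),(95,255,255),.004),("lid",(105,150,60),(125,255,255),.093)):
    hsv=cv2.cvtColor(s["color"],cv2.COLOR_RGB2HSV); m=cv2.inRange(hsv,lo,hi)
    c=max(cv2.findContours(m,0,1)[0],key=cv2.contourArea); b=cv2.boxPoints(cv2.minAreaRect(c)); rep(nm,px2w(s,b,z))
for p in [(306.1,228.9)]: pass
E
```

```text
rack [[0.6367, -0.2033], [0.6374, -0.3408], [0.5714, -0.3392], [0.5697, -0.2033]] c [ 0.6038 -0.2717  0.05  ] sides [np.float64(0.1375), np.float64(0.066), np.float64(0.1359), np.float64(0.067)] ang [np.float64(-89.7), np.float64(178.6), np.float64(90.7), np.float64(-0.0)]
mat [[0.5406, -0.1792], [0.5283, -0.398], [0.4186, -0.3915], [0.4312, -0.1737]] c [ 0.4797 -0.2856  0.004 ] sides [np.float64(0.2191), np.float64(0.1099), np.float64(0.2182), np.float64(0.1096)] ang [np.float64(-93.2), np.float64(176.6), np.float64(86.7), np.float64(-2.9)]
red [[0.6202, -0.3034], [0.6204, -0.3206], [0.5892, -0.3202], [0.589, -0.3032]] c [ 0.6047 -0.3119  0.2   ] sides [np.float64(0.0171), np.float64(0.0312), np.float64(0.0171), np.float64(0.0312)] ang [np.float64(-89.3), np.float64(179.4), np.float64(90.7), np.float64(-0.5)]
yel [[0.6192, -0.2235], [0.6194, -0.2407], [0.5869, -0.2405], [0.5866, -0.2225]] c [ 0.603  -0.2318  0.2   ] sides [np.float64(0.0171), np.float64(0.0325), np.float64(0.018), np.float64(0.0326)] ang [np.float64(-89.3), np.float64(179.7), np.float64(90.7), np.float64(-1.7)]
lid 
[... 413 characters left out ...]
es [np.float64(0.0331), np.float64(0.0149), np.float64(0.0305), np.float64(0.0164)] ang [np.float64(0.4), np.float64(-89.7), np.float64(-177.1), np.float64(99.4)]
mat [[0.4323, -0.1736], [0.5402, -0.1809], [0.528, -0.3993], [0.4204, -0.3907]] c [ 0.4802 -0.2861  0.004 ] sides [np.float64(0.1081), np.float64(0.2188), np.float64(0.108), np.float64(0.2174)] ang [np.float64(-3.9), np.float64(-93.2), np.float64(175.4), np.float64(86.9)]
lid [[0.5368, 0.3047], [0.6719, 0.2996], [0.658, 0.057], [0.5232, 0.0642]] c [0.5975 0.1814 0.093 ] sides [np.float64(0.1352), np.float64(0.243), np.float64(0.1349), np.float64(0.2409)] ang [np.float64(-2.2), np.float64(-93.3), np.float64(176.9), np.float64(86.8)]
```

Request:
{"name": "jog_arm", "arguments": {"deltas": [{"linear":[10,0,5],"rotation":[0,0,7],"fingers":-1},{"linear":[10,0,5],"rotation":[0,0,7],"fingers":-1},{"linear":[10,0,5],"rotation":[0,0,7],"fingers":-1},{"linear":[10,0,5],"rotation":[0,0,7],"fingers":-1},{"linear":[10,0,5],"rotation":[0,0,7],"fingers":-1}]}}

```text
time_s: 0.62
tool_pos: [0.2705, -0.5847, 0.2694]
ee_rot: [[0.829, -0.56, -0.0], [-0.56, -0.829, 0.001], [-0.001, -0.0, -1.0]]
wrist_force: [-0.5, -0.2, 0.0]
grip_width: 0.0867
```

Run:
```python
from h import *
import pickle
st=read_state(); pickle.dump([st],open("d.pkl","wb")); print(st["time_s"],st["qpos"],st["tool_pos"],st["ee_rot"])
```

```text
0.6167 [-1.31072682e+00  5.29541140e-01  1.35305206e+00  3.57689685e-06
  1.25974559e+00 -7.16547209e-01] [ 0.27045949 -0.58473604  0.26944488] [[ 8.28607388e-01 -5.59830118e-01 -1.88576902e-04]
 [-5.59829870e-01 -8.28607263e-01  7.21922438e-04]
 [-5.60410115e-04 -4.92619283e-04 -9.99999722e-01]]
```

Request:
{"name": "jog_arm", "arguments": {"deltas": [{"linear":[15,0,5],"rotation":[0,0,7],"fingers":-1},{"linear":[15,0,5],"rotation":[0,0,7],"fingers":-1},{"linear":[15,0,0],"rotation":[0,0,7],"fingers":-1},{"linear":[15,0,0],"rotation":[0,0,7],"fingers":-1},{"linear":[15,0,0],"rotation":[0,0,6.4],"fingers":-1},{"linear":[10,0,0],"rotation":[7,0,0],"fingers":-1},{"linear":[10,0,0],"rotation":[7,0,0],"fingers":-1},{"linear":[10,0,0],"rotation":[7,0,0],"fingers":-1}]}}

```text
time_s: 1.28
tool_pos: [0.376, -0.5845, 0.281]
ee_rot: [[1.0, 0.002, 0.0], [0.002, -0.932, 0.362], [0.001, -0.362, -0.932]]
wrist_force: [0.5, 0.2, 1.0]
grip_width: 0.0869
```

Run:
```python
from h import *
import pickle
d=pickle.load(open("d.pkl","rb"))
st=read_state(); pickle.dump(d+[st],open("d.pkl","wb")); print(st["time_s"],st["qpos"],st["tool_pos"],st["ee_rot"])
```

```text
1.2833 [-1.21231018  0.74809389  0.94206023  0.1309413   1.79824175 -1.2069684 ] [ 0.37602674 -0.58446785  0.28102796] [[ 9.99998193e-01  1.88913892e-03  2.12783272e-04]
 [ 1.68399933e-03 -9.32181822e-01  3.61986483e-01]
 [ 8.82195452e-04 -3.61985471e-01 -9.32183319e-01]]
```

```bash
cat > kin.py <<'E'
import numpy as np, pickle
from scipy.spatial.transform import Rotation as Ro
from scipy.optimize import least_squares
def rz(a): return Ro.from_euler('z',a).as_matrix()
def ry(a): return Ro.from_euler('y',a).as_matrix()
LO=np.array([-3.08,-.75,.22,-1.43,0,-2.85]);HI=np.array([3.08,2.2,2.44,4.57,2.65,2.85])
def fk(q,P,s4=1):
    a1,off,d1,L1,e,L2,w,L3=P
    A=rz(q[0]);B=A@ry(q[1]);C=A@ry(q[1]+q[2]);D=C@rz(s4*q[3])@ry(q[4])
    p=A@[a1,off,d1]+B@[0,0,L1]+C@[e,0,L2]+D@[w,0,L3]
    return p,D@rz(q[5]+np.pi)
def load():
    d=pickle.load(open("d.pkl","rb"))
    Q=[x["qpos"] for x in d]+[np.array([-1.38950067e+00,  5.28453317e-01,  1.43392568e+00, -1.22834256e-05,1.18138682e+00, -1.78505956e-01])]
    X=[x["tool_pos"] for x in d]+[np.array([0.21994873, -0.5842749 ,  0.24357204])]
    Rs=[x["ee_rot"] for x in d]+[None]
    return Q,X,Rs
def fit():
    Q,X,Rs=load()
    P0=np.array([0,.11,.3,.4,0,.4,0,.2])
    f=lambda P:np.concatenate([fk(q,P)[0]-x for q,x in zip(Q,X)]+[1e-4*(P-P0)])
    r=least_squares(f,P0); return r.x,f(r.x)
def ik(p,R,P,q0,fixtilt=None):
    best=None
    for k in range(12):
        s=q0 if k==0 else np.clip(q0+np.random.RandomState(k).normal(0,.7,6),LO,HI)
        g=lambda q:np.r_[(fk(q,P)[0]-p)*5,Ro.from_matrix(fk(q,P)[1].T@R).as_rotvec()]
        r=least_squares(g,np.clip(s,LO+1e-6,HI-1e-6),bounds=(LO,HI))
        if best is None or r.cost<best.cost-1e-9: best=r
        if best.cost<1e-8: break
    return best.x,best.cost
E
python3 - <<'E'
from kin import *
np.set_printoptions(precision=4,suppress=True)
Q,X,Rs=load()
P,r=fit(); print(P,np.abs(r[:-8]).max())
for q,R in zip(Q,Rs):
    if R is not None: print(Ro.from_matrix(fk(q,P)[1].T@R).as_rotvec())
E
```

```text
[ 0.      0.111   0.2742  0.588   0.1141  0.3917 -0.      0.2835] 3.958416272542564e-08
[ 0.  0. -0.]
[-0.  0. -0.]
```

Run:
```python
from kin import *
np.set_printoptions(precision=3,suppress=True)
P,_=fit(); q=load()[0][1]
def Rt(phi,yaw=0): return rz(yaw)@Ro.from_euler('x',phi).as_matrix()@np.diag([1,-1,-1])
yaw=np.radians(0)
print(Rt(0.37))
for phi in (45,60,70,75,80,85,90,100):
  for z in (.105,.14):
    R=Rt(np.radians(phi)); t=R[:,2]
    for y,n in ((-.312,'g'),(-.392,'pre')):
        p=np.array([.605,y,z])-t*.016
        qq,c=ik(p,R,P,q); print(phi,z,n,qq,"%.1e"%c)
```

```text
[[ 1.     0.     0.   ]
 [ 0.    -0.932  0.362]
 [ 0.    -0.362 -0.932]]
45 0.105 g [-0.853  0.995  1.04   0.491  1.731 -0.932] 3.1e-23
45 0.105 pre [-0.915  1.072  0.839  0.468  1.867 -0.926] 1.7e-22
45 0.14 g [-0.853  0.955  1.031  0.495  1.775 -0.908] 7.3e-23
45 0.14 pre [-0.915  1.035  0.83   0.475  1.909 -0.903] 1.8e-23
60 0.105 g [-0.891  1.113  0.929  0.627  1.953 -0.922] 2.6e-26
60 0.105 pre [-0.947  1.198  0.699  0.626  2.101 -0.875] 1.5e-28
60 0.14 g [-0.891  1.07   0.929  0.638  1.987 -0.895] 5.4e-28
60 0.14 pre [-0.947  1.158  0.7    0.64   2.133 -0.848] 1.1e-30
70 0.105 g [-0.907  1.194  0.862  0.73   2.089 -0.892] 5.9e-22
70 0.105 pre [-0.962  1.283  0.613  0.755  2.24  -0.808] 2.3e-22
70 0.14 g [-0.907  1.149  0.87   0.744  2.117 -0.864] 4.5e-24
70 0.14 pre [-0.962  1.241  0.623  0.774  2.264 -0.778] 5.2e-25
75 0.105 g [-0.913  1.234  0.831  0.786  2.153 -0.87 ] 2.0e-20
75 0.105 pre [-0.967  1.326  0.574  0.83   2.304 -0.762] 5.9e-20
75 0.14 g [-0.913  1.188  0.843  0.802  2.177 -0.841] 9.1e-23
75 0.14 pre [-0.967  1.282  0.588  0.851  2.323 -0.732] 7.6e-23
80 0.105 g 
[... 308 characters left out ...]
 0.105 pre [-0.972  1.408  0.504  1.004  2.414 -0.647] 5.3e-30
85 0.14 g [-0.919  1.265  0.798  0.93   2.288 -0.782] 4.1e-21
85 0.14 pre [-0.972  1.36   0.53   1.025  2.425 -0.618] 6.7e-20
90 0.105 g [-0.92   1.351  0.754  0.982  2.325 -0.773] 1.4e-17
90 0.105 pre [-0.973  1.447  0.475  1.103  2.459 -0.577] 1.5e-27
90 0.14 g [-0.92   1.301  0.779  1.001  2.339 -0.745] 9.8e-21
90 0.14 pre [-0.973  1.397  0.507  1.123  2.467 -0.551] 3.7e-19
100 0.105 g [-0.917  1.423  0.718  1.139  2.421 -0.682] 1.5e-30
100 0.105 pre [-0.97   1.52   0.432  1.324  2.53  -0.417] 4.6e-25
100 0.14 g [-0.917  1.371  0.753  1.157  2.429 -0.658] 6.2e-21
100 0.14 pre [-0.97   1.465  0.476  1.338  2.533 -0.4  ] 1.8e-19
```

Request:
{"name": "jog_arm", "arguments": {"deltas": [{"linear":[19,10,-7],"rotation":[5.75,0,0],"fingers":-1},{"linear":[19,10,-7],"rotation":[5.75,0,0],"fingers":-1},{"linear":[19,10,-7],"rotation":[5.75,0,0],"fingers":-1},{"linear":[19,10,-7],"rotation":[5.75,0,0],"fingers":-1},{"linear":[19,10,-7],"rotation":[5.75,0,0],"fingers":-1},{"linear":[19,10,-7],"rotation":[5.75,0,0],"fingers":-1},{"linear":[19,10,-7],"rotation":[5.75,0,0],"fingers":-1},{"linear":[19,10,-7],"rotation":[5.75,0,0],"fingers":-1},{"linear":[19,10,-7],"rotation":[5.75,0,0],"fingers":-1},{"linear":[19,10,-7],"rotation":[5.75,0,0],"fingers":-1},{"linear":[19,10,-7],"rotation":[5.75,0,0],"fingers":-1},{"linear":[19,10,-7],"rotation":[5.75,0,0],"fingers":-1}]}}

```text
time_s: 2.28
tool_pos: [0.6034, -0.4649, 0.1946]
ee_rot: [[1.0, -0.0, -0.0], [0.0, 0.005, 1.0], [-0.0, -1.0, 0.005]]
wrist_force: [0.3, -0.6, 0.2]
grip_width: 0.0874
```

Request:
{"name": "jog_arm", "arguments": {"deltas": [{"linear":[0,0,0],"rotation":[0,0,0],"fingers":-1},{"linear":[0,0,0],"rotation":[0,0,0],"fingers":-1}]}}

```text
time_s: 2.45
tool_pos: [0.6033, -0.4629, 0.1901]
ee_rot: [[1.0, -0.005, -0.003], [0.003, 0.006, 1.0], [-0.005, -1.0, 0.006]]
wrist_force: [-0.1, 0.1, 0.2]
grip_width: 0.087
```

Request:
{"name": "jog_arm", "arguments": {"deltas": [{"linear":[0,9,-16],"rotation":[0,0,0],"fingers":-1},{"linear":[1,9,-16],"rotation":[0,0,0],"fingers":-1},{"linear":[1,9,-16],"rotation":[0,0,0],"fingers":-1},{"linear":[0,9,-16],"rotation":[0,0,0],"fingers":-1},{"linear":[0,19,0],"rotation":[0,0,0],"fingers":-1},{"linear":[0,0,0],"rotation":[0,0,0],"fingers":-1},{"linear":[0,0,0],"rotation":[0,0,0],"fingers":-1}]}}

```text
time_s: 3.03
tool_pos: [0.6047, -0.4113, 0.1352]
ee_rot: [[1.0, 0.003, -0.0], [0.0, -0.005, 1.0], [0.003, -1.0, -0.005]]
wrist_force: [-0.1, -0.1, 1.0]
grip_width: 0.087
```

Run:
```python
from h import *
a=snapshot("scene")["color"][170:340,60:300];b=snapshot("top")["color"][150:320,340:560]
cv2.imwrite("pics/a1.png",np.hstack([cv2.resize(x,(400,310),interpolation=cv2.INTER_CUBIC) for x in(a,b)])[:,:,::-1])
```

```text
(no output)
```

View pics/a1.png

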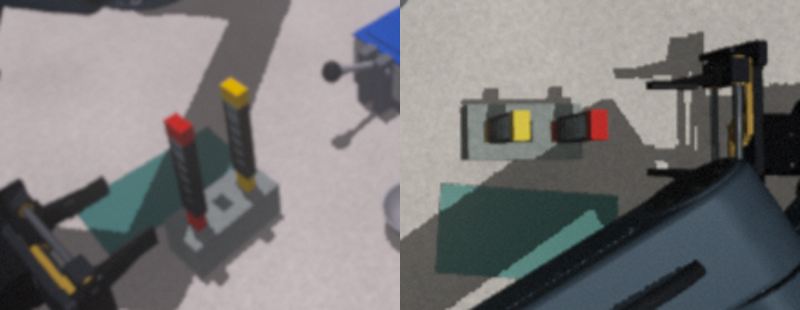

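The fingers point at the red bar and straddle it in x: its cap is at about (598,125) in the right panel and the fingertips at rows 85 and 172. Next I advance and grip.

Request:
{"name": "jog_arm", "arguments": {"deltas": [{"linear":[0,12,-4],"rotation":[0,0,0],"fingers":-1},{"linear":[0,14,-4],"rotation":[0,0,0],"fingers":-1},{"linear":[0,15,0],"rotation":[0,0,0],"fingers":-1},{"linear":[0,15,0],"rotation":[0,0,0],"fingers":-1},{"linear":[0,15,0],"rotation":[0,0,0],"fingers":-1},{"linear":[0,12,0],"rotation":[0,0,0],"fingers":-1},{"linear":[0,0,0],"rotation":[0,0,0],"fingers":-1},{"linear":[0,0,0],"rotation":[0,0,0],"fingers":-1}]}}

```text
time_s: 3.8
tool_pos: [0.6054, -0.3282, 0.1249]
ee_rot: [[1.0, 0.003, 0.0], [-0.0, -0.003, 1.0], [0.003, -1.0, -0.003]]
wrist_force: [-0.6, -0.7, -0.6]
grip_width: 0.0869
```

Request:
{"name": "jog_arm", "arguments": {"deltas": [{"linear":[0,0,0],"rotation":[0,0,0],"fingers":-0.2},{"linear":[0,0,0],"rotation":[0,0,0],"fingers":0},{"linear":[0,0,0],"rotation":[0,0,0],"fingers":0.2},{"linear":[0,0,0],"rotation":[0,0,0],"fingers":0.3},{"linear":[0,0,0],"rotation":[0,0,0],"fingers":1},{"linear":[0,0,0],"rotation":[0,0,0],"fingers":1},{"linear":[0,0,0],"rotation":[0,0,0],"fingers":1},{"linear":[0,0,0],"rotation":[0,0,0],"fingers":1}], "newtons": 20}}

```text
time_s: 4.47
tool_pos: [0.6051, -0.3269, 0.1235]
ee_rot: [[1.0, 0.0, -0.0], [0.0, 0.0, 1.0], [0.0, -1.0, 0.0]]
wrist_force: [0.4, -0.3, -0.5]
grip_width: 0.0413
```

Request:
{"name": "jog_arm", "arguments": {"deltas": [{"linear":[0,0,0],"rotation":[0,0,0],"fingers":1},{"linear":[0,0,0],"rotation":[0,0,0],"fingers":1},{"linear":[0,0,0],"rotation":[0,0,0],"fingers":1},{"linear":[0,0,0],"rotation":[0,0,0],"fingers":1}], "newtons": 25}}

```text
time_s: 4.8
tool_pos: [0.6051, -0.3269, 0.1235]
ee_rot: [[1.0, 0.0, -0.0], [0.0, 0.0, 1.0], [0.0, -1.0, 0.0]]
wrist_force: [-0.5, -1.4, 0.1]
grip_width: 0.0298
```

Request:
{"name": "jog_arm", "arguments": {"deltas": [{"linear":[0,0,5],"rotation":[0,0,0],"fingers":1},{"linear":[0,0,8],"rotation":[0,0,0],"fingers":1},{"linear":[0,0,10],"rotation":[0,0,0],"fingers":1},{"linear":[0,0,12],"rotation":[0,0,0],"fingers":1},{"linear":[0,0,12],"rotation":[0,0,0],"fingers":1},{"linear":[0,0,12],"rotation":[0,0,0],"fingers":1},{"linear":[0,0,8],"rotation":[0,0,0],"fingers":1},{"linear":[0,0,0],"rotation":[0,0,0],"fingers":1}]}}

```text
time_s: 5.47
tool_pos: [0.6055, -0.3275, 0.1937]
ee_rot: [[1.0, 0.004, -0.0], [0.0, -0.003, 1.0], [0.004, -1.0, -0.003]]
wrist_force: [1.3, 0.4, -0.6]
grip_width: 0.0298
```

Run:
```python
from h import *
a=snapshot("scene")["color"][130:340,60:300];b=snapshot("top")["color"][150:320,340:560]
cv2.imwrite("pics/a2.png",np.hstack([cv2.resize(x,(400,330),interpolation=cv2.INTER_CUBIC) for x in(a,b)])[:,:,::-1])
```

```text
(no output)
```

View pics/a2.png

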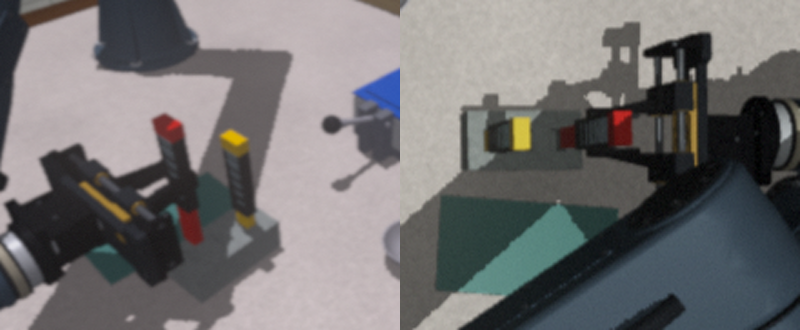

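```bash
cat >> kin.py <<'E'
def Rt(phi,yaw=0): return rz(np.radians(yaw))@Ro.from_euler('x',np.radians(phi)).as_matrix()@np.diag([1,-1,-1])
def path(wps,q0,P):
    """wps: (x,y,z,phi,yaw,rows)"""
    q=q0; prev=None
    for w in wps:
        w=np.array(w,float)
        if prev is None: prev=w; q,c=ik(w[:3],Rt(*w[3:5]),P,q); print("start",q,c); continue
        n=int(w[5]); mx=np.zeros(6)
        for i in range(1,n+1):
            v=prev+(w-prev)*i/n; qn,c=ik(v[:3],Rt(*v[3:5]),P,q)
            mx=np.maximum(mx,abs(qn-q)*12); q=qn
        print(w[:5],"q",q,"c%.0e"%c,"maxspd/lim",mx/np.array([2.79,2.79,3.14,3.14,3.14,3.14])); prev=w
    return q
E
python3 - <<'E'
from kin import *
from workcell import read_state
np.set_printoptions(precision=2,suppress=True)
P,_=fit(); st=read_state(); print(st["tool_pos"],st["qpos"],fk(st["qpos"],P)[0])
q=path([(.605,-.328,.194,90,0,1),(.475,-.328,.23,90,0,8),(.475,-.3,.18,0,-3,15),(.475,-.267,.03,0,-3,10)],st["qpos"],P)
E
```

```text
[ 0.61 -0.33  0.19] [-0.92  1.23  0.81  1.03  2.36 -0.7 ] [ 0.61 -0.33  0.19]
start [-0.92  1.23  0.81  1.04  2.36 -0.69] 3.633430766972716e-28
[ 0.47 -0.33  0.23 90.    0.  ] q [-1.05  1.08  1.13  0.77  2.35 -0.98] c3e-24 maxspd/lim [0.08 0.09 0.18 0.14 0.01 0.15]
[ 0.47 -0.3   0.18  0.   -3.  ] q [-0.76  0.53  1.66  0.    0.96 -0.71] c4e-28 maxspd/lim [0.18 0.19 0.17 0.33 0.4  0.35]
[ 0.47 -0.27  0.03  0.   -3.  ] q [-0.72  0.76  1.78 -0.    0.6  -0.66] c3e-21 maxspd/lim [0.02 0.11 0.06 0.   0.14 0.02]
```

Request:
{"name": "jog_arm", "arguments": {"deltas": [{"linear":[-10,0,5],"rotation":[0,0,0],"fingers":1},{"linear":[-20,0,5],"rotation":[0,0,0],"fingers":1},{"linear":[-25,0,5],"rotation":[0,0,0],"fingers":1},{"linear":[-25,0,5],"rotation":[0,0,0],"fingers":1},{"linear":[-25,0,5],"rotation":[0,0,0],"fingers":1},{"linear":[-20,0,5],"rotation":[0,0,0],"fingers":1},{"linear":[-5,0,5],"rotation":[0,0,0],"fingers":1},{"linear":[0,2,0],"rotation":[-3,0,0],"fingers":1},{"linear":[0,2,0],"rotation":[-6,0,0],"fingers":1},{"linear":[0,2,0],"rotation":[-6,0,0],"fingers":1},{"linear":[0,2,0],"rotation":[-6,0,0],"fingers":1},{"linear":[0,2,0],"rotation":[-6,0,0],"fingers":1}]}}

```text
time_s: 6.57
tool_pos: [0.4757, -0.3175, 0.2248]
ee_rot: [[1.0, 0.0, 0.001], [-0.001, -0.459, 0.889], [0.001, -0.889, -0.459]]
wrist_force: [0.1, 1.0, -0.7]
grip_width: 0.0297
```

Request:
{"name": "jog_arm", "arguments": {"deltas": [{"linear":[0,3,-3],"rotation":[-6,0,0],"fingers":1},{"linear":[0,3,-3],"rotation":[-6,0,0],"fingers":1},{"linear":[0,3,-3],"rotation":[-6,0,0],"fingers":1},{"linear":[0,3,-5],"rotation":[-6,0,0],"fingers":1},{"linear":[0,3,-5],"rotation":[-6,0,0],"fingers":1},{"linear":[0,3,-5],"rotation":[-6,0,0],"fingers":1},{"linear":[0,3,-5],"rotation":[-6,0,0],"fingers":1},{"linear":[0,3,-5],"rotation":[-6,0,0],"fingers":1},{"linear":[0,3,-5],"rotation":[-6,0,0],"fingers":1},{"linear":[0,3,-5],"rotation":[-6,0,0],"fingers":1},{"linear":[0,3,-5],"rotation":[-3,0,0],"fingers":1},{"linear":[0,0,0],"rotation":[0,0,-3.2],"fingers":1}]}}

```text
time_s: 7.57
tool_pos: [0.4744, -0.2793, 0.1756]
ee_rot: [[0.999, -0.054, -0.003], [-0.054, -0.999, 0.003], [-0.003, -0.003, -1.0]]
wrist_force: [-0.7, 0.7, -0.4]
grip_width: 0.03
```

Request:
{"name": "jog_arm", "arguments": {"deltas": [{"linear":[0,2,-12],"rotation":[0,0,0],"fingers":1},{"linear":[0,2,-15],"rotation":[0,0,0],"fingers":1},{"linear":[0,2,-15],"rotation":[0,0,0],"fingers":1},{"linear":[0,2,-15],"rotation":[0,0,0],"fingers":1},{"linear":[0,0,-12],"rotation":[0,0,0],"fingers":1},{"linear":[0,0,0],"rotation":[0,0,0],"fingers":1},{"linear":[0,0,0],"rotation":[0,0,0],"fingers":1}]}}

```text
time_s: 8.15
tool_pos: [0.4751, -0.2753, 0.1068]
ee_rot: [[0.998, -0.056, -0.001], [-0.056, -0.998, 0.002], [-0.001, -0.002, -1.0]]
wrist_force: [0.1, 0.3, -0.7]
grip_width: 0.0302
```

Run:
```python
from h import *
a=snapshot("scene")["color"][130:340,60:300];b=snapshot("top")["color"][150:320,340:560]
cv2.imwrite("pics/a3.png",np.hstack([cv2.resize(x,(400,330),interpolation=cv2.INTER_CUBIC) for x in(a,b)])[:,:,::-1])
print(read_state()["tool_pos"])
```

```text
[ 0.47574281 -0.27611969  0.10800703]
```

View pics/a3.png

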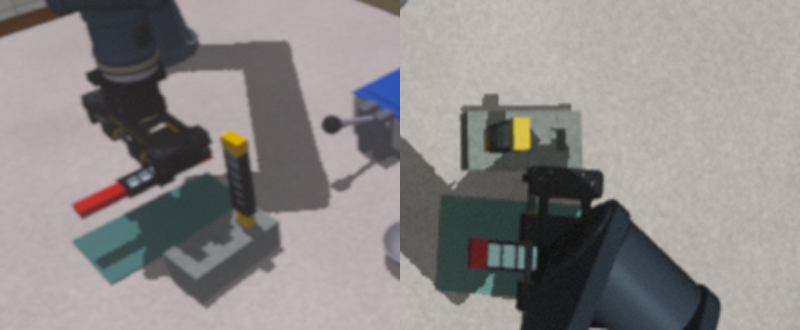

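The bar is horizontal over the mat, with its cap toward +y (about 478,254 on the right panel) and its handle toward −y. Now I lower it.

Request:
{"name": "jog_arm", "arguments": {"deltas": [{"linear":[0,3,-10],"rotation":[0,0,0],"fingers":1},{"linear":[0,3,-14],"rotation":[0,0,0],"fingers":1},{"linear":[0,2,-14],"rotation":[0,0,0],"fingers":1},{"linear":[0,0,-14],"rotation":[0,0,0],"fingers":1},{"linear":[0,0,-12],"rotation":[0,0,0],"fingers":1},{"linear":[0,0,-8],"rotation":[0,0,0],"fingers":1},{"linear":[0,0,-3],"rotation":[0,0,0],"fingers":1},{"linear":[0,0,0],"rotation":[0,0,0],"fingers":1},{"linear":[0,0,0],"rotation":[0,0,0],"fingers":1}]}}

```text
time_s: 9.0
tool_pos: [0.4753, -0.2682, 0.0327]
ee_rot: [[0.998, -0.056, 0.0], [-0.056, -0.998, -0.0], [0.0, 0.0, -1.0]]
wrist_force: [0.0, 0.2, -0.6]
grip_width: 0.0298
```

Request:
{"name": "jog_arm", "arguments": {"deltas": [{"linear":[0,0,-2],"rotation":[0,0,0],"fingers":1},{"linear":[0,0,-1],"rotation":[0,0,0],"fingers":1},{"linear":[0,0,0],"rotation":[0,0,0],"fingers":1}]}}

```text
time_s: 9.25
tool_pos: [0.4752, -0.2681, 0.0298]
ee_rot: [[0.998, -0.056, 0.0], [-0.056, -0.998, -0.0], [0.001, 0.0, -1.0]]
wrist_force: [-0.2, -0.2, -0.7]
grip_width: 0.0298
```

Request:
{"name": "jog_arm", "arguments": {"deltas": [{"linear":[0,0,-1],"rotation":[0,0,0],"fingers":1},{"linear":[0,0,-1],"rotation":[0,0,0],"fingers":1},{"linear":[0,0,0],"rotation":[0,0,0],"fingers":1}]}}

```text
time_s: 9.5
tool_pos: [0.4751, -0.2679, 0.0275]
ee_rot: [[0.998, -0.056, -0.0], [-0.056, -0.998, 0.0], [-0.0, -0.0, -1.0]]
wrist_force: [-0.3, -0.3, -1.4]
grip_width: 0.0297
```

Request:
{"name": "jog_arm", "arguments": {"deltas": [{"linear":[0,0,-0.5],"rotation":[0,0,0],"fingers":1},{"linear":[0,0,-0.5],"rotation":[0,0,0],"fingers":1},{"linear":[0,0,0],"rotation":[0,0,0],"fingers":1}]}}

```text
time_s: 9.75
tool_pos: [0.4751, -0.268, 0.0265]
ee_rot: [[0.998, -0.056, 0.0], [-0.056, -0.998, 0.0], [0.0, -0.0, -1.0]]
wrist_force: [-0.6, -0.4, -1.5]
grip_width: 0.0296
```

Request:
{"name": "jog_arm", "arguments": {"deltas": [{"linear":[0,0,-0.5],"rotation":[0,0,0],"fingers":1},{"linear":[0,0,-0.3],"rotation":[0,0,0],"fingers":1},{"linear":[0,0,0],"rotation":[0,0,0],"fingers":1},{"linear":[0,0,0],"rotation":[0,0,0],"fingers":1}]}}

```text
time_s: 10.08
tool_pos: [0.4751, -0.268, 0.0264]
ee_rot: [[0.998, -0.055, 0.0], [-0.055, -0.998, -0.0], [0.0, 0.0, -1.0]]
wrist_force: [-1.3, 1.1, 5.9]
grip_width: 0.0295
```

Run:
```python
from h import *
a=snapshot("scene")["color"][200:320,80:240]
cv2.imwrite("pics/a4.png",cv2.resize(a,None,fx=5,fy=5,interpolation=cv2.INTER_CUBIC)[:,:,::-1])
print(read_state()["tool_pos"],read_state()["wrist_force"])
```

```text
[ 0.47509818 -0.26795793  0.02641878] [-1.22423771  0.48996205  4.25797869]
```

View pics/a4.png

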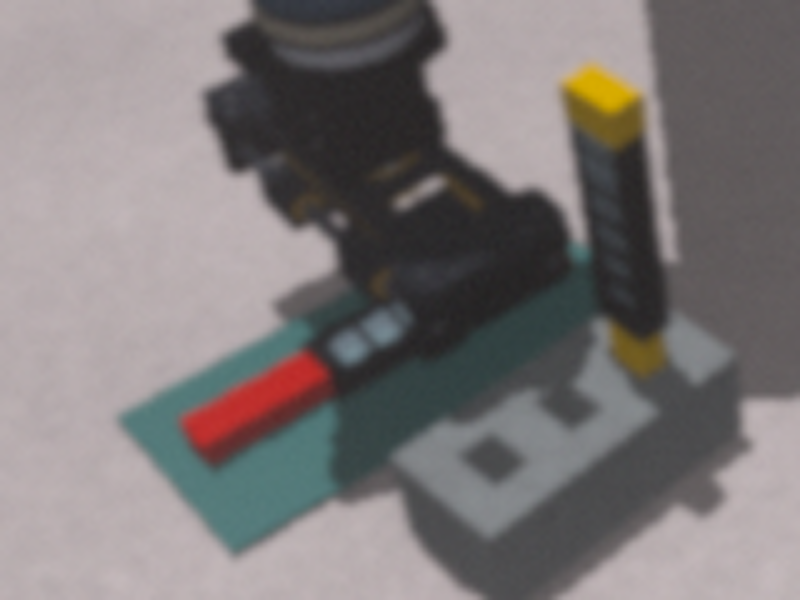

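Contact with the mat shows as about +5 N and the bar lies flat, with its handle at about (250,410). I'll release it.

Request:
{"name": "jog_arm", "arguments": {"deltas": [{"linear":[0,0,0],"rotation":[0,0,0],"fingers":0.1},{"linear":[0,0,0],"rotation":[0,0,0],"fingers":-0.2},{"linear":[0,0,0],"rotation":[0,0,0],"fingers":-0.4},{"linear":[0,0,0],"rotation":[0,0,0],"fingers":-0.4},{"linear":[0,0,0],"rotation":[0,0,0],"fingers":-0.4},{"linear":[0,0,8],"rotation":[0,0,0],"fingers":-0.4},{"linear":[0,0,20],"rotation":[0,0,0],"fingers":-0.4},{"linear":[0,0,30],"rotation":[0,0,0],"fingers":-0.4},{"linear":[0,0,35],"rotation":[0,0,0],"fingers":-0.4},{"linear":[0,0,35],"rotation":[0,0,0],"fingers":-0.4},{"linear":[0,0,35],"rotation":[0,0,0],"fingers":-0.4}]}}

```text
time_s: 11.05
tool_pos: [0.4735, -0.267, 0.1897]
ee_rot: [[0.998, -0.055, -0.003], [-0.055, -0.998, 0.002], [-0.004, -0.002, -1.0]]
wrist_force: [0.9, 0.1, -0.0]
grip_width: 0.061
```

Request:
{"name": "jog_arm", "arguments": {"deltas": [{"linear":[0,10,38],"rotation":[0,0,0],"fingers":0.5},{"linear":[0,15,38],"rotation":[0,0,0],"fingers":1},{"linear":[0,25,30],"rotation":[0,0,0],"fingers":1},{"linear":[5,30,0],"rotation":[0,0,0],"fingers":1},{"linear":[15,33,0],"rotation":[0,0,0],"fingers":1},{"linear":[25,33,0],"rotation":[0,0,0],"fingers":1},{"linear":[25,30,0],"rotation":[0,0,0],"fingers":1},{"linear":[25,25,0],"rotation":[0,0,0],"fingers":1},{"linear":[14,15,-5],"rotation":[0,0,0],"fingers":1},{"linear":[0,0,-20],"rotation":[0,0,0],"fingers":1},{"linear":[0,0,-25],"rotation":[0,0,0],"fingers":1},{"linear":[0,0,0],"rotation":[0,0,0],"fingers":1}]}}

```text
time_s: 12.05
tool_pos: [0.5799, -0.0504, 0.2398]
ee_rot: [[0.998, -0.054, -0.012], [-0.054, -0.999, 0.003], [-0.013, -0.002, -1.0]]
wrist_force: [-0.8, 0.3, -0.1]
grip_width: 0.0009
```

Run:
```python
from h import *
from kin import *
np.set_printoptions(precision=4,suppress=True)
a=snapshot("scene");b=snapshot("top"); st=read_state();print(st["tool_pos"],st["qpos"],st["wrist_force"])
x=a["color"][130:340,60:340];y=b["color"][150:320,240:480]
cv2.imwrite("pics/a5.png",np.hstack([cv2.resize(x,(400,300),interpolation=cv2.INTER_CUBIC),cv2.resize(y,(400,300),interpolation=cv2.INTER_CUBIC)])[:,:,::-1])
```

```text
[ 0.5826 -0.0517  0.2437] [-0.2793  0.476   1.5335 -0.0003  1.1369 -0.2236] [0.5286 0.4608 1.0738]
```

View pics/a5.png

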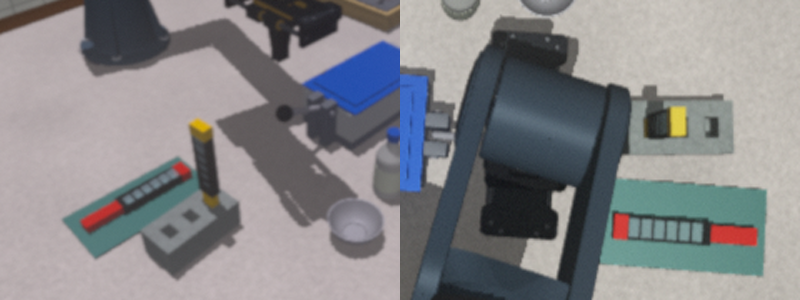

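Bar flat on the mat (cap at about 621,226, handle at 735,236 on the right panel); yellow bar untouched. The closed fingers are above the knob, so I'll press now.

Request:
{"name": "jog_arm", "arguments": {"deltas": [{"linear":[1,1,-20],"rotation":[0,0,0],"fingers":1},{"linear":[0,0,-25],"rotation":[0,0,0],"fingers":1},{"linear":[0,0,-25],"rotation":[0,0,0],"fingers":1},{"linear":[0,0,-15],"rotation":[0,0,0],"fingers":1},{"linear":[0,0,-7],"rotation":[0,0,0],"fingers":1},{"linear":[0,0,0],"rotation":[0,0,0],"fingers":1}]}}

```text
time_s: 12.65
tool_pos: [0.5846, -0.0514, 0.1524]
ee_rot: [[0.998, -0.056, -0.002], [-0.056, -0.998, 0.0], [-0.002, -0.0, -1.0]]
wrist_force: [-0.1, 0.2, -0.0]
grip_width: 0.0005
```

Run:
```python
from h import *
np.set_printoptions(precision=4,suppress=True)
a=snapshot("scene"); st=read_state();print(st["tool_pos"],st["wrist_force"])
x=a["color"][150:270,220:380]
cv2.imwrite("pics/a6.png",cv2.resize(x,None,fx=5,fy=5,interpolation=cv2.INTER_CUBIC)[:,:,::-1])
b=snapshot("top");hsv=cv2.cvtColor(b["color"],cv2.COLOR_RGB2HSV)
m=cv2.inRange(hsv,(0,150,60),(8,255,255))|cv2.inRange(hsv,(172,150,60),(180,255,255)); m[:245]=0;m[320:]=0
n,l,s,c=cv2.connectedComponentsWithStats(m)
for i in range(1,n):
    if s[i,4]>15: print(s[i],c[i],px2w(b,c[i],.019))
pts=np.argwhere(m[:,345:])[:,::-1]+[345,0]; pts=pts[(pts[:,0]<480)]
r=cv2.minAreaRect(pts.astype(np.float32)); print(px2w(b,[r[0]],.019),r)
```

```text
[ 0.5854 -0.0515  0.1535] [ 0.4839 -0.2097  0.7403]
[368 271   9  14 114] [371.807 277.693] [[ 0.4803 -0.1984  0.019 ]]
[426 278  28  11 264] [439.8144 282.822 ] [[ 0.471  -0.3486  0.019 ]]
[[ 0.4772 -0.284   0.019 ]] ((410.5458984375, 279.6049499511719), (85.65666961669922, 13.136582374572754), 2.935673475265503)
```

View pics/a6.png

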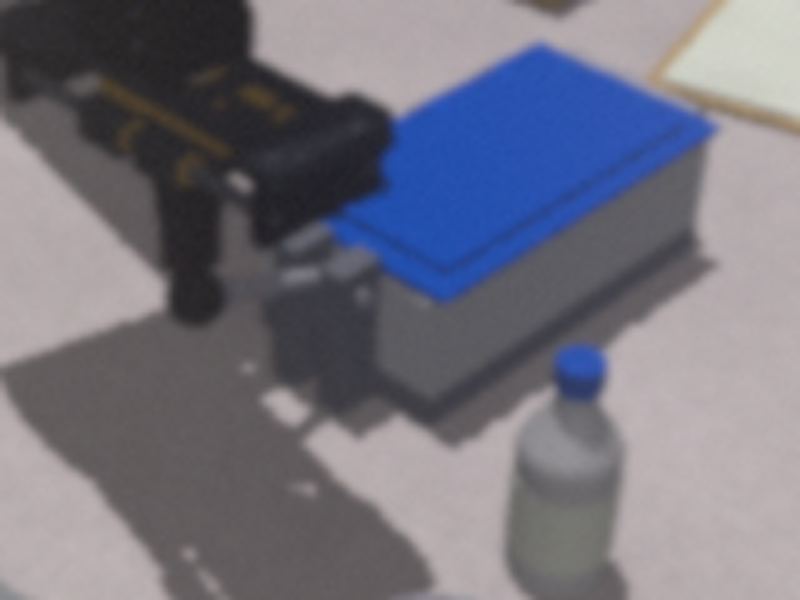

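Request:
{"name": "jog_arm", "arguments": {"deltas": [{"linear":[0,0,-6],"rotation":[0,0,0],"fingers":1},{"linear":[0,0,-4],"rotation":[0,0,0],"fingers":1},{"linear":[0,0,-4],"rotation":[0,0,0],"fingers":1},{"linear":[0,0,-5],"rotation":[0,0,0],"fingers":1},{"linear":[0,0,-5],"rotation":[0,0,0],"fingers":1},{"linear":[0,0,-5],"rotation":[0,0,0],"fingers":1}]}}

```text
time_s: 13.25
tool_pos: [0.5882, -0.0544, 0.127]
ee_rot: [[0.999, -0.054, 0.008], [-0.054, -0.999, -0.007], [0.009, 0.006, -1.0]]
wrist_force: [-0.6, -6.4, 10.0]
grip_width: 0.0008
```

Request:
{"name": "jog_arm", "arguments": {"deltas": [{"linear":[0,0,-5],"rotation":[0,0,0],"fingers":1},{"linear":[0,0,-5],"rotation":[0,0,0],"fingers":1},{"linear":[0,0,-5],"rotation":[0,0,0],"fingers":1},{"linear":[0,0,-5],"rotation":[0,0,0],"fingers":1},{"linear":[0,0,-5],"rotation":[0,0,0],"fingers":1},{"linear":[0,0,-5],"rotation":[0,0,0],"fingers":1}]}}

```text
time_s: 13.75
tool_pos: [0.5879, -0.0525, 0.0955]
ee_rot: [[0.998, -0.056, 0.007], [-0.056, -0.998, -0.003], [0.007, 0.003, -1.0]]
wrist_force: [1.9, -2.3, 3.4]
grip_width: 0.0001
```

Request:
{"name": "jog_arm", "arguments": {"deltas": [{"linear":[0,0,-5],"rotation":[0,0,0],"fingers":1},{"linear":[0,0,-5],"rotation":[0,0,0],"fingers":1},{"linear":[0,0,-3],"rotation":[0,0,0],"fingers":1},{"linear":[0,0,0],"rotation":[0,0,0],"fingers":1},{"linear":[0,0,0],"rotation":[0,0,0],"fingers":1},{"linear":[0,0,0],"rotation":[0,0,0],"fingers":1}]}}

```text
time_s: 14.25
tool_pos: [0.5843, -0.0504, 0.0804]
ee_rot: [[0.998, -0.055, -0.002], [-0.055, -0.998, 0.001], [-0.002, -0.001, -1.0]]
wrist_force: [-1.1, 0.0, 3.6]
grip_width: 0.0006
```

Run:
```python
from h import *
np.set_printoptions(precision=4,suppress=True)
a=snapshot("scene"); st=read_state();print(st["tool_pos"],st["wrist_force"])
x=a["color"][110:270,190:390]
cv2.imwrite("pics/a7.png",cv2.resize(x,None,fx=3.7,fy=3.7,interpolation=cv2.INTER_CUBIC)[:,:,::-1])
```

```text
[ 0.5842 -0.0504  0.0804] [ 0.0914 -0.2752  3.9772]
```

View pics/a7.png

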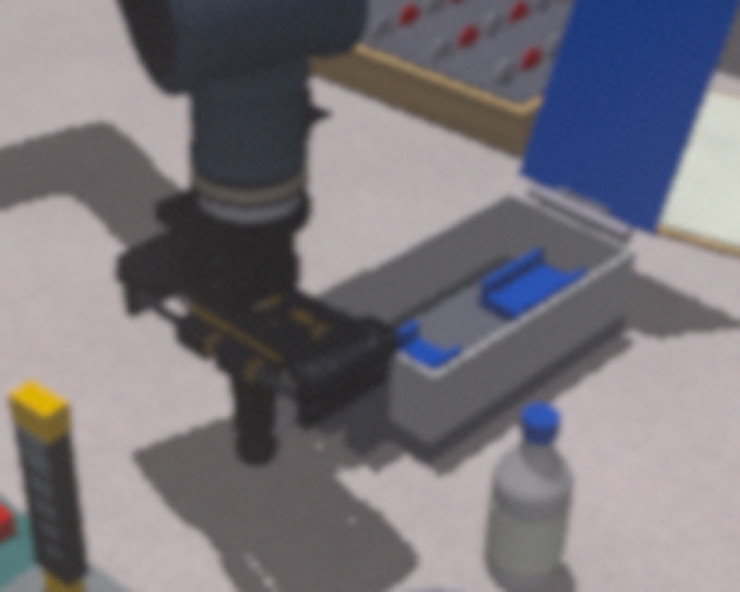

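The lid is open, leaning back, and the knob is at its stop height. I'll lift off and confirm that it stays.

Request:
{"name": "jog_arm", "arguments": {"deltas": [{"linear":[0,0,4],"rotation":[0,0,0],"fingers":1},{"linear":[0,0,10],"rotation":[0,0,0],"fingers":1},{"linear":[0,0,30],"rotation":[0,0,0],"fingers":1},{"linear":[0,0,40],"rotation":[0,0,0],"fingers":1},{"linear":[0,0,40],"rotation":[0,0,0],"fingers":1},{"linear":[0,0,40],"rotation":[0,0,0],"fingers":0.5},{"linear":[0,0,35],"rotation":[0,0,0],"fingers":0},{"linear":[-10,-20,20],"rotation":[0,0,0],"fingers":-0.4},{"linear":[-20,-30,0],"rotation":[0,0,0],"fingers":-0.4},{"linear":[-20,-33,0],"rotation":[0,0,0],"fingers":-0.4},{"linear":[-20,-33,0],"rotation":[0,0,0],"fingers":-0.4},{"linear":[-15,-33,0],"rotation":[0,0,0],"fingers":-0.4}]}}

```text
time_s: 15.3
tool_pos: [0.4979, -0.2002, 0.3003]
ee_rot: [[0.999, -0.055, -0.001], [-0.055, -0.999, 0.001], [-0.001, -0.001, -1.0]]
wrist_force: [0.4, -1.0, -0.1]
grip_width: 0.0388
```

Run:
```python
from h import *
np.set_printoptions(precision=4,suppress=True)
a=snapshot("scene");b=snapshot("top"); st=read_state();print(st["tool_pos"],st["wrist_force"])
x=a["color"][80:270,200:430];y=b["color"][160:280,80:330]
cv2.imwrite("pics/a8.png",np.hstack([cv2.resize(x,(360,300),interpolation=cv2.INTER_CUBIC),cv2.resize(y,(440,300),interpolation=cv2.INTER_CUBIC)])[:,:,::-1])
cv2.imwrite("pics/a8t.png",cv2.resize(b["color"][170:275,125:325],None,fx=4,fy=4,interpolation=cv2.INTER_CUBIC)[:,:,::-1])
```

```text
[ 0.4978 -0.204   0.3002] [0.6647 0.733  0.4178]
```

View pics/a8.png

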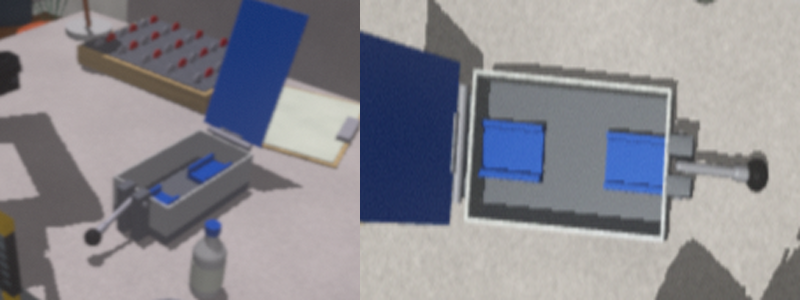

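View pics/a8t.png

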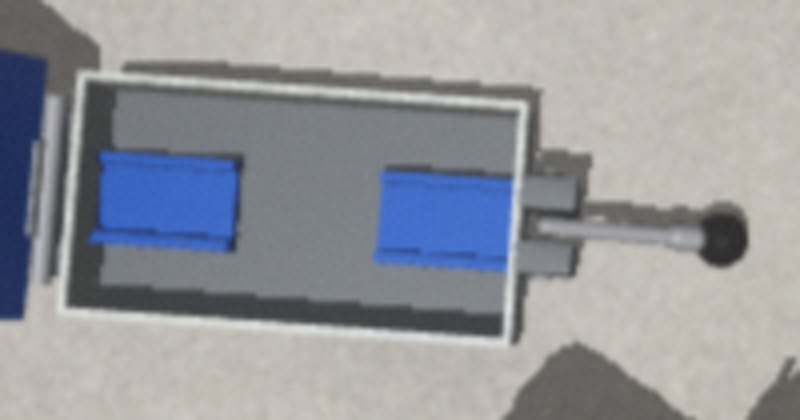

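Run:
```python
from h import *
np.set_printoptions(precision=4,suppress=True)
s=snapshot("top")
B=lambda l:[( (u+.5)/4-.5+125,(v+.5)/4-.5+170) for u,v in l]
p=px2w(s,B([(79,72),(528,104),(514,343),(62,309)]),.08);print(p,p.mean(0),np.linalg.norm(p[0]-p[1]),np.linalg.norm(p[1]-p[2]),np.degrees(np.arctan2(p[0,1]-p[1,1],p[0,0]-p[1,0])))
p=px2w(s,B([(242,157),(384,169),(375,264),(234,250)]),.044);print(p,p.mean(0),np.linalg.norm(p[0]-p[1]),np.linalg.norm(p[1]-p[2]))
print(px2w(s,B([(722,238)]),.044))
print(w2px(s,[.597,.18,.032]))
```

```text
[[0.6679 0.2954 0.08  ]
 [0.6538 0.0565 0.08  ]
 [0.5274 0.0619 0.08  ]
 [0.5422 0.3006 0.08  ]] [0.5978 0.1786 0.08  ] 0.23932027440009587 0.12645999334068078 86.62239884174059
[[0.6261 0.2144 0.044 ]
 [0.6205 0.1365 0.044 ]
 [0.5686 0.1403 0.044 ]
 [0.5752 0.2174 0.044 ]] [0.5976 0.1771 0.044 ] 0.07807277608608215 0.052080268116007
[[ 0.5851 -0.0486  0.044 ]]
[[201.3416 222.5935]]
```

Request:
{"name": "jog_arm", "arguments": {"deltas": [{"linear":[-8,-27,0],"rotation":[0,0,0],"fingers":-0.4},{"linear":[-8,-27,0],"rotation":[0,0,0],"fingers":-0.4},{"linear":[-7,-20,-10],"rotation":[0,0,0],"fingers":-0.4},{"linear":[0,-5,-25],"rotation":[0,0,0],"fingers":-0.4},{"linear":[0,0,-35],"rotation":[0,0,0],"fingers":-0.4},{"linear":[0,0,-35],"rotation":[0,0,0],"fingers":-0.4},{"linear":[0,0,-35],"rotation":[0,0,0],"fingers":-0.4},{"linear":[0,0,-30],"rotation":[0,0,0],"fingers":-0.4},{"linear":[0,0,-20],"rotation":[0,0,0],"fingers":-0.4},{"linear":[0,0,-10],"rotation":[0,0,0],"fingers":-0.4},{"linear":[0,0,0],"rotation":[0,0,0],"fingers":-0.4},{"linear":[0,0,0],"rotation":[0,0,0],"fingers":-0.4}]}}

```text
time_s: 16.45
tool_pos: [0.4777, -0.2784, 0.1]
ee_rot: [[0.999, -0.055, -0.0], [-0.055, -0.999, 0.0], [-0.0, -0.0, -1.0]]
wrist_force: [0.8, 0.0, 0.8]
grip_width: 0.061
```

Run:
```python
from h import *
np.set_printoptions(precision=4,suppress=True)
a=snapshot("scene"); st=read_state();print(st["tool_pos"],st["ee_rot"])
x=a["color"][170:320,80:270]
cv2.imwrite("pics/a9.png",cv2.resize(x,None,fx=4,fy=4,interpolation=cv2.INTER_CUBIC)[:,:,::-1])
```

```text
[ 0.4781 -0.279   0.1008] [[ 0.9985 -0.0548  0.0015]
 [-0.0548 -0.9985 -0.0012]
 [ 0.0016  0.0011 -1.    ]]
```

View pics/a9.png

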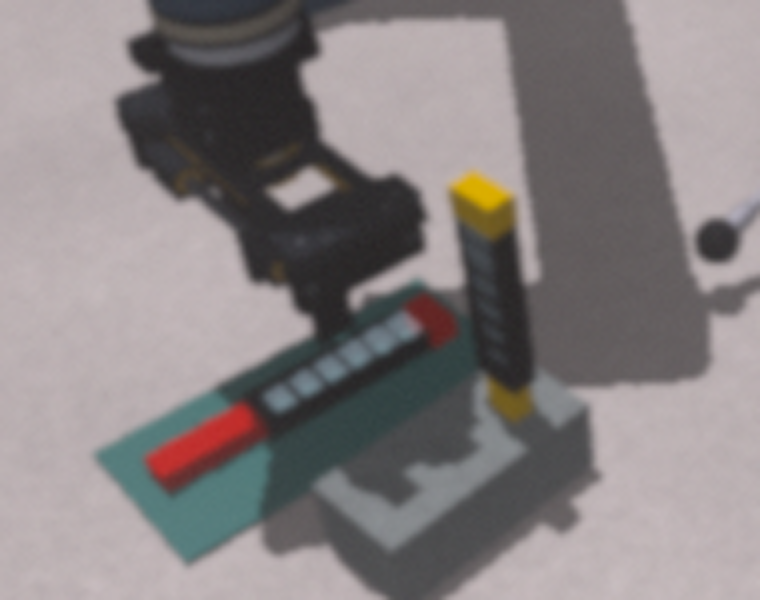

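The bar lies flat, with the gripper above its middle. I'll go down by the computed remainder.

Request:
{"name": "jog_arm", "arguments": {"deltas": [{"linear":[-1.5,-3,-12],"rotation":[0,0,0],"fingers":-0.4},{"linear":[-2,-2.5,-15],"rotation":[0,0,0],"fingers":-0.4},{"linear":[0,0,-15],"rotation":[0,0,0],"fingers":-0.4},{"linear":[0,0,-14],"rotation":[0,0,0],"fingers":-0.4},{"linear":[0,0,-9],"rotation":[0,0,0],"fingers":-0.4},{"linear":[0,0,-5],"rotation":[0,0,0],"fingers":-0.4},{"linear":[0,0,0],"rotation":[0,0,0],"fingers":-0.4},{"linear":[0,0,0],"rotation":[0,0,0],"fingers":-0.4}]}}

```text
time_s: 17.17
tool_pos: [0.4741, -0.2848, 0.0305]
ee_rot: [[0.998, -0.055, 0.001], [-0.055, -0.998, -0.001], [0.001, 0.001, -1.0]]
wrist_force: [-0.1, -0.2, 0.5]
grip_width: 0.0611
```

Request:
{"name": "jog_arm", "arguments": {"deltas": [{"linear":[0,0,-1.5],"rotation":[0,0,0],"fingers":0},{"linear":[0,0,0],"rotation":[0,0,0],"fingers":0.2},{"linear":[0,0,0],"rotation":[0,0,0],"fingers":1},{"linear":[0,0,0],"rotation":[0,0,0],"fingers":1},{"linear":[0,0,0],"rotation":[0,0,0],"fingers":1},{"linear":[0,0,0],"rotation":[0,0,0],"fingers":1},{"linear":[0,0,0],"rotation":[0,0,0],"fingers":1},{"linear":[0,0,0],"rotation":[0,0,0],"fingers":1}], "newtons": 25}}

```text
time_s: 17.83
tool_pos: [0.4737, -0.2845, 0.0284]
ee_rot: [[0.998, -0.056, 0.0], [-0.056, -0.998, -0.0], [0.0, 0.0, -1.0]]
wrist_force: [-0.1, 0.2, 1.9]
grip_width: 0.0299
```

Request:
{"name": "jog_arm", "arguments": {"deltas": [{"linear":[0,0,8],"rotation":[0,0,0],"fingers":1},{"linear":[0,0,18],"rotation":[0,0,0],"fingers":1},{"linear":[0,0,28],"rotation":[0,0,0],"fingers":1},{"linear":[0,0,35],"rotation":[0,0,0],"fingers":1},{"linear":[0,0,35],"rotation":[0,0,0],"fingers":1},{"linear":[0,0,35],"rotation":[0,0,0],"fingers":1},{"linear":[0,0,35],"rotation":[0,0,0],"fingers":1},{"linear":[0,0,35],"rotation":[0,0,0],"fingers":1},{"linear":[0,8,25],"rotation":[0,0,0],"fingers":1},{"linear":[3,15,10],"rotation":[0,0,0],"fingers":1},{"linear":[5,22,0],"rotation":[0,0,0],"fingers":1}]}}

```text
time_s: 18.75
tool_pos: [0.4825, -0.2404, 0.2953]
ee_rot: [[0.998, -0.058, 0.005], [-0.058, -0.998, -0.004], [0.005, 0.004, -1.0]]
wrist_force: [0.2, -0.1, -2.2]
grip_width: 0.0296
```

Request:
{"name": "jog_arm", "arguments": {"deltas": [{"linear":[8,30,0],"rotation":[0,0,0],"fingers":1},{"linear":[8,32,0],"rotation":[0,0,0],"fingers":1},{"linear":[8,32,0],"rotation":[0,0,0],"fingers":1},{"linear":[8,32,0],"rotation":[0,0,0],"fingers":1},{"linear":[8,32,0],"rotation":[0,0,0],"fingers":1},{"linear":[8,32,0],"rotation":[0,0,0],"fingers":1},{"linear":[8,32,0],"rotation":[0,0,0],"fingers":1},{"linear":[8,32,0],"rotation":[0,0,0],"fingers":1},{"linear":[8,32,0],"rotation":[0,0,0],"fingers":1},{"linear":[8,32,0],"rotation":[0,0,0],"fingers":1},{"linear":[8,25,0],"rotation":[0,0,0],"fingers":1},{"linear":[5,12,0],"rotation":[0,0,0],"fingers":1}]}}

```text
time_s: 19.75
tool_pos: [0.5733, 0.1197, 0.2908]
ee_rot: [[0.999, -0.052, -0.003], [-0.052, -0.999, 0.001], [-0.003, -0.001, -1.0]]
wrist_force: [-0.7, -1.5, -0.9]
grip_width: 0.0295
```

Request:
{"name": "jog_arm", "arguments": {"deltas": [{"linear":[6,15,0],"rotation":[0,0,0],"fingers":1},{"linear":[8,18,-10],"rotation":[0,0,0],"fingers":1},{"linear":[6,14,-20],"rotation":[0,0,0],"fingers":1},{"linear":[2,6,-25],"rotation":[0,0,0],"fingers":1},{"linear":[0,0,-25],"rotation":[0,0,0],"fingers":1},{"linear":[0,0,-25],"rotation":[0,0,0],"fingers":1},{"linear":[0,0,-15],"rotation":[0,0,0],"fingers":1},{"linear":[0,0,0],"rotation":[0,0,0],"fingers":1},{"linear":[0,0,0],"rotation":[0,0,0],"fingers":1},{"linear":[0,0,0],"rotation":[0,0,0],"fingers":1}]}}

```text
time_s: 20.58
tool_pos: [0.597, 0.1685, 0.1729]
ee_rot: [[0.998, -0.056, 0.001], [-0.056, -0.998, -0.0], [0.001, -0.0, -1.0]]
wrist_force: [0.2, 0.0, -0.4]
grip_width: 0.0296
```

Run:
```python
from h import *
np.set_printoptions(precision=4,suppress=True)
a=snapshot("scene");b=snapshot("top"); st=read_state();print(st["tool_pos"],st["ee_rot"],st["wrist_force"])
x=a["color"][80:270,200:430];y=b["color"][130:310,80:330]
cv2.imwrite("pics/b1.png",np.hstack([cv2.resize(x,(400,330),interpolation=cv2.INTER_CUBIC),cv2.resize(y,(400,330),interpolation=cv2.INTER_CUBIC)])[:,:,::-1])
```

```text
[0.5975 0.1685 0.1738] [[ 0.9984 -0.0557  0.0029]
 [-0.0557 -0.9984  0.0002]
 [ 0.0029 -0.0004 -1.    ]] [ 0.1615  0.1173 -0.9049]
```

View pics/b1.png

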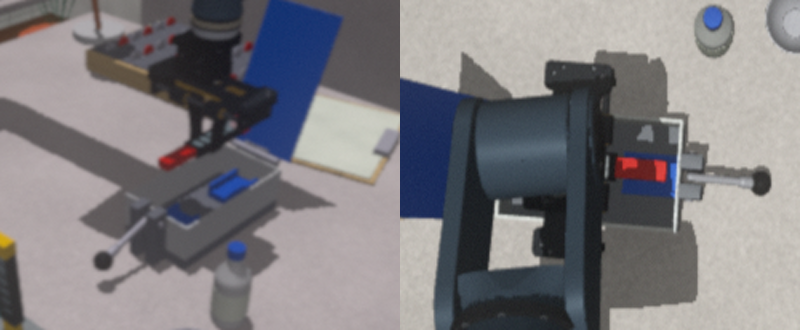

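Request:
{"name": "jog_arm", "arguments": {"deltas": [{"linear":[0,6,-5],"rotation":[0,0,0],"fingers":1},{"linear":[0,4.5,-12],"rotation":[0,0,0],"fingers":1},{"linear":[0,0,-15],"rotation":[0,0,0],"fingers":1},{"linear":[0,0,-15],"rotation":[0,0,0],"fingers":1},{"linear":[0,0,-15],"rotation":[0,0,0],"fingers":1},{"linear":[0,0,-15],"rotation":[0,0,0],"fingers":1},{"linear":[0,0,-10],"rotation":[0,0,0],"fingers":1},{"linear":[0,0,-8],"rotation":[0,0,0],"fingers":1},{"linear":[0,0,0],"rotation":[0,0,0],"fingers":1},{"linear":[0,0,0],"rotation":[0,0,0],"fingers":1}]}}

```text
time_s: 21.52
tool_pos: [0.5965, 0.1792, 0.0769]
ee_rot: [[0.998, -0.055, -0.001], [-0.055, -0.998, -0.0], [-0.001, 0.0, -1.0]]
wrist_force: [0.1, 0.7, -1.2]
grip_width: 0.0297
```

Run:
```python
from h import *
np.set_printoptions(precision=4,suppress=True)
a=snapshot("scene");b=snapshot("top"); st=read_state();print(st["tool_pos"],st["ee_rot"],st["wrist_force"])
x=a["color"][130:250,250:400];y=b["color"][170:270,180:330]
cv2.imwrite("pics/b2.png",np.hstack([cv2.resize(x,(400,330),interpolation=cv2.INTER_CUBIC),cv2.resize(y,(400,330),interpolation=cv2.INTER_CUBIC)])[:,:,::-1])
```

```text
[0.5972 0.1792 0.0779] [[ 0.9985 -0.0555  0.0016]
 [-0.0555 -0.9985  0.0002]
 [ 0.0016 -0.0003 -1.    ]] [ 0.0798 -0.2332 -0.6107]
```

View pics/b2.png

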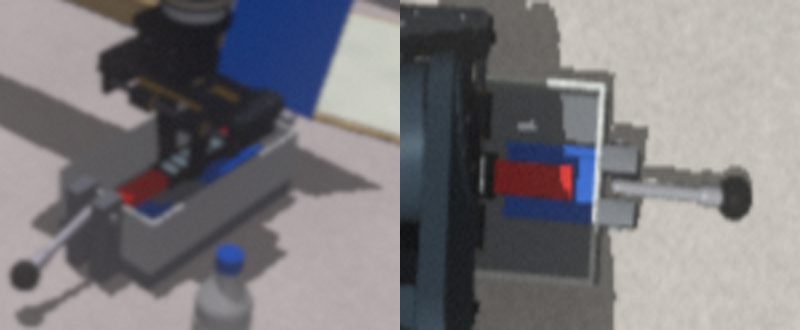

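The handle (rows 160–200) is centred between the cheeks (about 143 and 222), and its end is clear of the end wall. I'll lower the rest of the way.

Request:
{"name": "jog_arm", "arguments": {"deltas": [{"linear":[0,0,-5],"rotation":[0,0,0],"fingers":1},{"linear":[0,0,-6],"rotation":[0,0,0],"fingers":1},{"linear":[0,0,-5],"rotation":[0,0,0],"fingers":1},{"linear":[0,0,-2],"rotation":[0,0,0],"fingers":1},{"linear":[0,0,-1],"rotation":[0,0,0],"fingers":1},{"linear":[0,0,0],"rotation":[0,0,0],"fingers":1},{"linear":[0,0,0],"rotation":[0,0,0],"fingers":1}]}}

```text
time_s: 22.2
tool_pos: [0.5966, 0.179, 0.0582]
ee_rot: [[0.998, -0.056, -0.0], [-0.056, -0.998, 0.0], [-0.0, -0.0, -1.0]]
wrist_force: [-0.5, -0.2, -0.4]
grip_width: 0.0299
```

Request:
{"name": "jog_arm", "arguments": {"deltas": [{"linear":[0,0,-1],"rotation":[0,0,0],"fingers":1},{"linear":[0,0,0],"rotation":[0,0,0],"fingers":1},{"linear":[0,0,0],"rotation":[0,0,0],"fingers":1}]}}

```text
time_s: 22.45
tool_pos: [0.5966, 0.1791, 0.0573]
ee_rot: [[0.998, -0.056, 0.0], [-0.056, -0.998, 0.0], [0.0, -0.0, -1.0]]
wrist_force: [-0.6, -0.2, -0.8]
grip_width: 0.0296
```

Request:
{"name": "jog_arm", "arguments": {"deltas": [{"linear":[0,0,-0.7],"rotation":[0,0,0],"fingers":1},{"linear":[0,0,-0.3],"rotation":[0,0,0],"fingers":1},{"linear":[0,0,0],"rotation":[0,0,0],"fingers":1}]}}

```text
time_s: 22.7
tool_pos: [0.5967, 0.1791, 0.0564]
ee_rot: [[0.998, -0.056, 0.0], [-0.056, -0.998, 0.0], [0.0, -0.0, -1.0]]
wrist_force: [-0.4, 0.0, 0.1]
grip_width: 0.0298
```

Request:
{"name": "jog_arm", "arguments": {"deltas": [{"linear":[0,0,-0.5],"rotation":[0,0,0],"fingers":1},{"linear":[0,0,0],"rotation":[0,0,0],"fingers":1},{"linear":[0,0,0],"rotation":[0,0,0],"fingers":1}]}}

```text
time_s: 22.95
tool_pos: [0.5967, 0.179, 0.0561]
ee_rot: [[0.998, -0.056, 0.0], [-0.056, -0.998, -0.0], [0.0, -0.0, -1.0]]
wrist_force: [-1.2, -0.9, 3.0]
grip_width: 0.0295
```

Contact on the saddles, right at the computed height. I'll release the bar and rise.

Request:
{"name": "jog_arm", "arguments": {"deltas": [{"linear":[0,0,0],"rotation":[0,0,0],"fingers":0.1},{"linear":[0,0,0],"rotation":[0,0,0],"fingers":-0.1},{"linear":[0,0,0],"rotation":[0,0,0],"fingers":-0.25},{"linear":[0,0,0],"rotation":[0,0,0],"fingers":-0.25},{"linear":[0,0,0],"rotation":[0,0,0],"fingers":-0.25},{"linear":[0,0,8],"rotation":[0,0,0],"fingers":-0.25},{"linear":[0,0,20],"rotation":[0,0,0],"fingers":-0.25},{"linear":[0,0,30],"rotation":[0,0,0],"fingers":-0.25},{"linear":[0,0,35],"rotation":[0,0,0],"fingers":-0.25},{"linear":[0,-5,35],"rotation":[0,0,0],"fingers":-0.25},{"linear":[0,-15,30],"rotation":[0,0,0],"fingers":-0.25},{"linear":[0,-25,20],"rotation":[0,0,0],"fingers":-0.25}]}}

```text
time_s: 23.95
tool_pos: [0.5977, 0.1356, 0.2381]
ee_rot: [[0.999, -0.053, 0.006], [-0.053, -0.999, 0.001], [0.006, -0.002, -1.0]]
wrist_force: [0.8, -0.3, 0.1]
grip_width: 0.0543
```

Request:
{"name": "jog_arm", "arguments": {"deltas": [{"linear":[0,-30,0],"rotation":[0,0,0],"fingers":-0.25},{"linear":[0,-30,0],"rotation":[0,0,0],"fingers":-0.25},{"linear":[-3,-30,0],"rotation":[0,0,0],"fingers":-0.25},{"linear":[-3,-30,0],"rotation":[0,0,0],"fingers":-0.25},{"linear":[-3,-30,0],"rotation":[0,0,0],"fingers":-0.25},{"linear":[-3,-25,0],"rotation":[0,0,0],"fingers":-0.25},{"linear":[0,-8,0],"rotation":[0,0,0],"fingers":-0.25},{"linear":[0,0,0],"rotation":[0,0,0],"fingers":-0.25}]}}

```text
time_s: 24.62
tool_pos: [0.5847, -0.051, 0.2343]
ee_rot: [[0.998, -0.059, 0.001], [-0.059, -0.998, -0.0], [0.001, 0.0, -1.0]]
wrist_force: [0.0, 0.5, 0.5]
grip_width: 0.0542
```

Run:
```python
from h import *
np.set_printoptions(precision=4,suppress=True)
a=snapshot("scene");b=snapshot("top"); st=read_state();print(st["tool_pos"],st["ee_rot"],st["wrist_force"])
x=a["color"][130:250,250:400];y=b["color"][160:280,100:330]
cv2.imwrite("pics/b3.png",np.hstack([cv2.resize(x,(380,330),interpolation=cv2.INTER_CUBIC),cv2.resize(y,(420,330),interpolation=cv2.INTER_CUBIC)])[:,:,::-1])
```

```text
[ 0.5845 -0.0484  0.234 ] [[ 0.9984 -0.0562  0.0002]
 [-0.0562 -0.9984  0.0008]
 [ 0.0001 -0.0008 -1.    ]] [ 0.3124  0.1618 -0.3997]
```

View pics/b3.png

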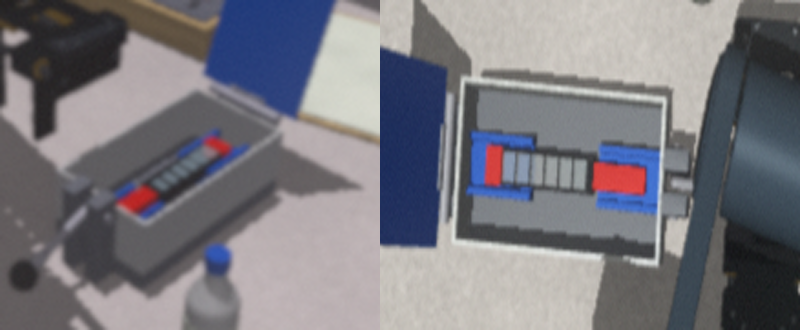

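The bar lies flat and centred in the cradle: cap at about (493,165), handle at (620,178), both red ends clear. Lid still open. Now I grip the knob and lift.

Request:
{"name": "jog_arm", "arguments": {"deltas": [{"linear":[0,0,-20],"rotation":[0,0,0],"fingers":-0.25},{"linear":[0,0,-30],"rotation":[0,0,0],"fingers":-0.25},{"linear":[0,0,-35],"rotation":[0,0,0],"fingers":-0.25},{"linear":[0,0,-35],"rotation":[0,0,0],"fingers":-0.25},{"linear":[0,0,-20],"rotation":[0,0,0],"fingers":-0.25},{"linear":[0,0,-10],"rotation":[0,0,0],"fingers":-0.25},{"linear":[0,0,0],"rotation":[0,0,0],"fingers":-0.25},{"linear":[0,0,0],"rotation":[0,0,0],"fingers":-0.25}]}}

```text
time_s: 25.38
tool_pos: [0.5851, -0.0479, 0.084]
ee_rot: [[0.999, -0.054, 0.0], [-0.054, -0.999, 0.0], [0.0, -0.0, -1.0]]
wrist_force: [-0.1, -1.2, 0.8]
grip_width: 0.0545
```

Run:
```python
from h import *
np.set_printoptions(precision=4,suppress=True)
a=snapshot("scene"); st=read_state();print(st["tool_pos"],st["wrist_force"])
x=a["color"][150:270,200:360]
cv2.imwrite("pics/b4.png",cv2.resize(x,None,fx=5,fy=5,interpolation=cv2.INTER_CUBIC)[:,:,::-1])
```

```text
[ 0.5857 -0.0484  0.0849] [-0.2781  0.7471  0.025 ]
```

View pics/b4.png

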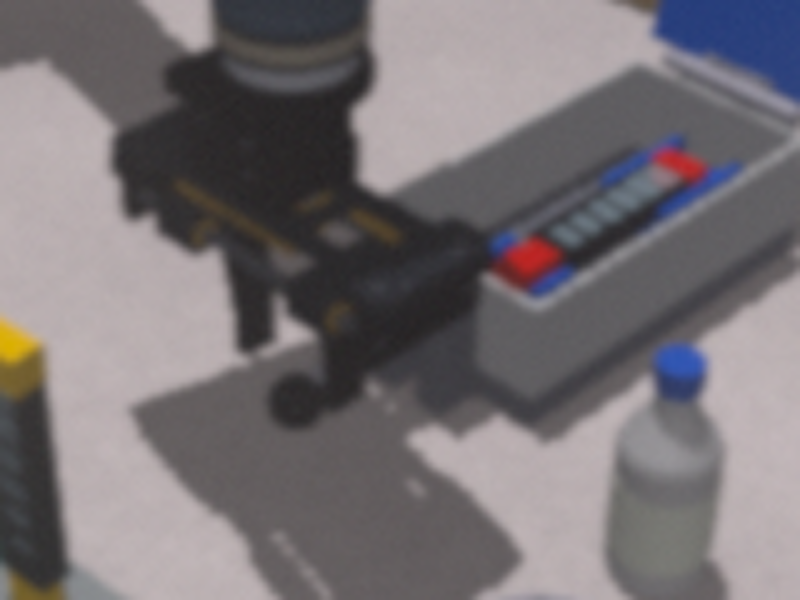

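The fingers are either side of the knob, which sits at about (295,400) between the fingertips. I'll go down 30 mm and grip.

Request:
{"name": "jog_arm", "arguments": {"deltas": [{"linear":[-0.5,0,-8],"rotation":[0,0,0],"fingers":-0.25},{"linear":[0,0,-10],"rotation":[0,0,0],"fingers":-0.25},{"linear":[0,0,-8],"rotation":[0,0,0],"fingers":-0.25},{"linear":[0,0,-4],"rotation":[0,0,0],"fingers":-0.25},{"linear":[0,0,0],"rotation":[0,0,0],"fingers":0.1},{"linear":[0,0,0],"rotation":[0,0,0],"fingers":0.2},{"linear":[0,0,0],"rotation":[0,0,0],"fingers":1},{"linear":[0,0,0],"rotation":[0,0,0],"fingers":1},{"linear":[0,0,0],"rotation":[0,0,0],"fingers":1},{"linear":[0,0,0],"rotation":[0,0,0],"fingers":1},{"linear":[0,0,0],"rotation":[0,0,0],"fingers":1}], "newtons": 20}}

```text
time_s: 26.35
tool_pos: [0.5839, -0.049, 0.054]
ee_rot: [[0.998, -0.055, -0.0], [-0.055, -0.998, -0.0], [-0.0, 0.0, -1.0]]
wrist_force: [-0.8, 0.6, 1.6]
grip_width: 0.0288
```

Request:
{"name": "jog_arm", "arguments": {"deltas": [{"linear":[0,-1.2,4],"rotation":[0,0,0],"fingers":1},{"linear":[0,-1,4],"rotation":[0,0,0],"fingers":1},{"linear":[0,-1,4],"rotation":[0,0,0],"fingers":1},{"linear":[0,-0.7,4],"rotation":[0,0,0],"fingers":1},{"linear":[0,-0.5,4],"rotation":[0,0,0],"fingers":1},{"linear":[0,-0.4,4],"rotation":[0,0,0],"fingers":1}]}}

```text
time_s: 26.85
tool_pos: [0.5836, -0.0538, 0.0783]
ee_rot: [[0.998, -0.055, -0.001], [-0.055, -0.998, 0.0], [-0.001, -0.0, -1.0]]
wrist_force: [-0.9, 1.5, -1.2]
grip_width: 0.0283
```

Run:
```python
from h import *
np.set_printoptions(precision=4,suppress=True)
a=snapshot("scene"); st=read_state();print(st["tool_pos"],st["wrist_force"],st["grip_width"])
x=a["color"][60:260,200:400]
cv2.imwrite("pics/b5.png",cv2.resize(x,None,fx=3,fy=3,interpolation=cv2.INTER_CUBIC)[:,:,::-1])
```

```text
[ 0.5837 -0.0539  0.0792] [-3.3064  0.4429  1.4508] 0.028849305779526182
```

View pics/b5.png

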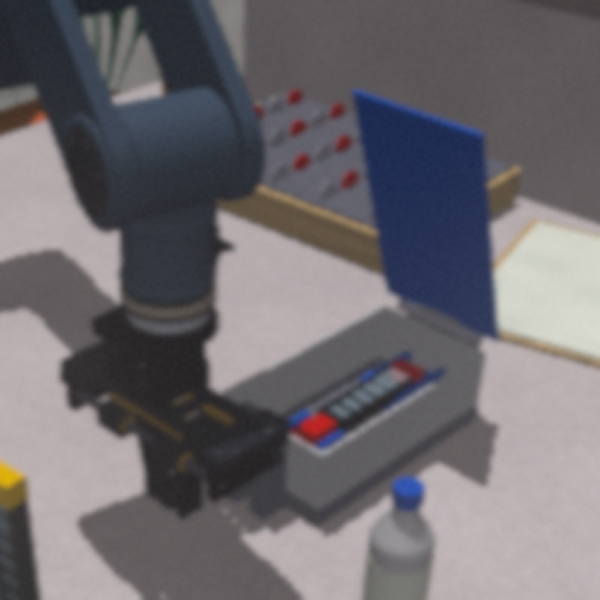

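The lid has tipped forward past upright, so the lever follows the grip. I'll lift a bit more, then let go.

Request:
{"name": "jog_arm", "arguments": {"deltas": [{"linear":[0,0,4],"rotation":[0,0,0],"fingers":1},{"linear":[0,0,4],"rotation":[0,0,0],"fingers":1},{"linear":[0,0.2,4],"rotation":[0,0,0],"fingers":1},{"linear":[0,0.4,4],"rotation":[0,0,0],"fingers":1},{"linear":[0,0,0],"rotation":[0,0,0],"fingers":1},{"linear":[0,0,0],"rotation":[0,0,0],"fingers":-0.6},{"linear":[0,0,2],"rotation":[0,0,0],"fingers":-0.6},{"linear":[0,0,5],"rotation":[0,0,0],"fingers":-0.6},{"linear":[0,0,10],"rotation":[0,0,0],"fingers":-0.6},{"linear":[0,0,20],"rotation":[0,0,0],"fingers":-0.6},{"linear":[0,0,25],"rotation":[0,0,0],"fingers":-0.6},{"linear":[0,0,30],"rotation":[0,0,0],"fingers":-0.6}]}}

```text
time_s: 27.9
tool_pos: [0.5838, -0.0528, 0.1863]
ee_rot: [[0.998, -0.056, -0.001], [-0.056, -0.998, 0.001], [-0.001, -0.001, -1.0]]
wrist_force: [-0.2, -0.2, 0.6]
grip_width: 0.0656
```

Request:
{"name": "jog_arm", "arguments": {"deltas": [{"linear":[0,0,35],"rotation":[0,0,0],"fingers":-0.6},{"linear":[0,0,35],"rotation":[0,0,0],"fingers":-0.6},{"linear":[-10,-10,20],"rotation":[0,0,0],"fingers":-0.6},{"linear":[-20,-20,0],"rotation":[0,0,0],"fingers":-0.6},{"linear":[-25,-20,0],"rotation":[0,0,0],"fingers":-0.6},{"linear":[-25,-20,0],"rotation":[0,0,0],"fingers":-0.6},{"linear":[-20,-10,0],"rotation":[0,0,0],"fingers":-0.6},{"linear":[0,0,0],"rotation":[0,0,0],"fingers":-0.6},{"linear":[0,0,0],"rotation":[0,0,0],"fingers":-0.6},{"linear":[0,0,0],"rotation":[0,0,0],"fingers":-0.6},{"linear":[0,0,0],"rotation":[0,0,0],"fingers":-0.6},{"linear":[0,0,0],"rotation":[0,0,0],"fingers":-0.6}]}}

```text
time_s: 28.9
tool_pos: [0.4851, -0.1327, 0.2759]
ee_rot: [[0.999, -0.054, 0.001], [-0.054, -0.999, -0.0], [0.001, 0.0, -1.0]]
wrist_force: [-1.2, -0.5, -0.4]
grip_width: 0.0699
```

Run:
```python
from h import *
np.set_printoptions(precision=4,suppress=True)
a=snapshot("scene");b=snapshot("top"); st=read_state();print(st["tool_pos"],st["wrist_force"],st["grip_width"])
cv2.imwrite("pics/b6.png",np.hstack([cv2.resize(x["color"],(400,300)) for x in (a,b)])[:,:,::-1])
B=lambda l:[( (u+.5)/4-.5+125,(v+.5)/4-.5+170) for u,v in l]
cv2.imwrite("pics/b6t.png",cv2.resize(b["color"][170:275,125:325],None,fx=4,fy=4,interpolation=cv2.INTER_CUBIC)[:,:,::-1])
```

```text
[ 0.4848 -0.1327  0.2757] [-0.6932  0.2112 -0.279 ] 0.06985254343608939
```

View pics/b6.png

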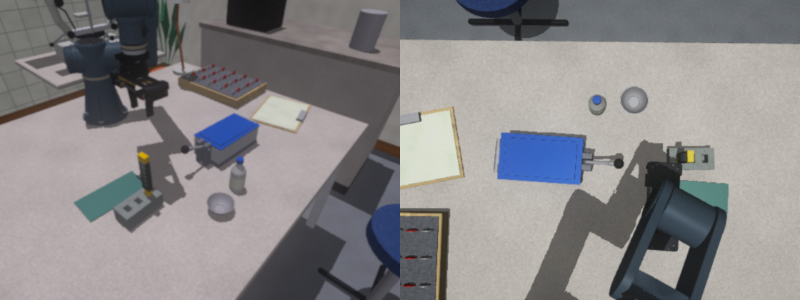

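View pics/b6t.png

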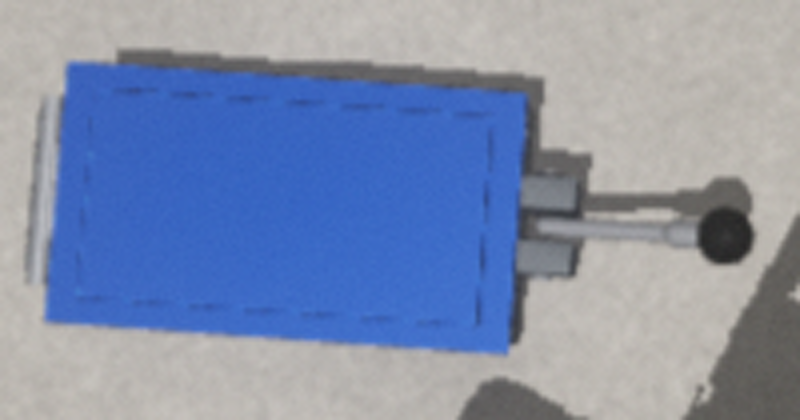

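The lid is shut, with its corners and the knob at the same pixels as at the start (knob at 725,236). The yellow bar, bottle and dish are where they were and the arm is clear, so I'm handing in.

```bash
python3 -c "
from workcell import *
print(sign_off(), read_state()['time_s'])"
```

```text
the job is handed in; nothing more can be done
the job is handed in; nothing more can be done
```

The red bar is in the blue cradle with the lid shut, and I handed the job in at about 29 s of the 69 s allowed.

**What I did:**
1. I gripped the red bar from the side, lifted it out of the rack, laid it flat on the mat and let go.
2. I pressed the knob with closed fingers until the lid tipped past upright. In the pictures it stayed open after I let go.
3. I took the bar again at its middle, set it in the cradle and let go with the lid open.
4. I gripped the knob, lifted it about 40 mm and let go, and the lid fell shut.

**Last checks:**
- **Bar:** before closing, the pictures showed it flat and centred in the cradle. The saddle contact came at the height I had computed.
- **Lid and lever:** in the last top view both are at the same pixels as at the start.
- **Other things:** the yellow bar, bottle and dish look unmoved, judged by eye in that view. The arm is clear of everything.
- **Forces:** the largest wrist reading at the end of a move was about 12 N, while pressing the knob.

No check failed. One reading was slightly off: the fingers closed to 28.8 mm on the 30 mm knob. I put that down to soft pads. The knob followed the lift without slipping.

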